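# Unlock and slide open the nut mill's access panel

## Robot

A 6-joint arm with a two-finger parallel gripper is mounted at the origin on the work surface. World frame = base frame: x ahead of the robot, y to its left, z up, the work surface at z = 0. Lengths are in m, angles in rad, forces in N, time in s.
With the tool pointing down it reaches from about 0.225 to 0.875 m from the base axis. Payload 3.4 kg.
Tool frame: the origin (TCP) lies between the finger pads; the fingertips stand 19 mm ahead of it and the grasp point (between the pads) is the TCP (manip.tip_reach is the distance from the TCP to the fingertips, in m); z points along the fingers, x is the direction in which the jaws open and shut, and the axes are right-handed (so a half turn about z gives the same grasp; the last joint's range is limited). The gripper opens to 85 mm and grips with 20 to 120 N. Pads are 22 mm wide; open, the fingers measure 114 mm over their backs; the gripper's body (76 mm by 85 mm) begins 54 mm behind the grasp point. The pads swing forward as they close: fully open they stand 13 mm farther back than shut.
Start: joints at [-1.382, 0.276, 1.505, -0, 1.361, -0.121], TCP at [0.175, -0.548, 0.25] pointing down, gripper open.
Joint ranges: [-2.89, 2.89], [-0.75, 2.08], [0.22, 2.7], [-1.18, 4.32], [0.11, 2.71], [-2.7, 2.7]. Speed limits (rad/s): [2.57, 2.57, 3.14, 3.14, 3.14, 3.14].

## Interface

Orientations are given as a unit quaternion [w, x, y, z].
In Python, from rig import manip gives the robot as it stands.
- The arm moves only by the tool send_rows, never from a script. Its arguments are lists of equal length, an entry for each row: "delta_pos": the shift along the tool's x, y, z normalised to -1 to 1, where 1 is 40 cm, a list of three; "angular": the turn, a rotation vector about the tool's x, y, z normalised to -1 to 1, where 1 is 0.08 rad, a list of three. A call has 1 to 5 rows; each row shifts and turns the commanded pose from where the row before left it, along the tool's axes as they then stand; what a row does not reach is not made up. A row lasts 1/12 s, in which the tool goes at most 41.7 mm and 7.16 degrees, less where a joint would pass 70% of its speed; a pose out of reach is approached as far as the arm can. A call with a number of a shift or a turn outside -1 to 1 is refused whole. A call with a gripper value outside its range is refused whole. "hand" is the finger opening in mm, from 0 to 85.4, set as the call begins (left out, the last holds). The fingers move at their own pace and stop on an object; "squeeze" is the grip in N (left out, the last holds). Time passes only in rows, so rows that do not move let the fingers close. It gives the time, the measured TCP pose, the force and the opening at its end, in the units of the state.
- manip.get_state(): the state, without advancing time (a new reading comes with each control period).
- manip.get_image(name): name is "side" or "top" or "wrist"; returns the picture (384x512x3 uint8, blue, green, red); there is no depth.
- manip.calibration(name): a dict with "fx", "fy", "cx", "cy" (pixels), "camera_from_world" (4x4, takes a point from world to camera coordinates). Camera axes: x right, y up, looking along -z (the intrinsics and any distortion apply to the point x, -y, -z); pixel columns grow to the right and rows downward; lengths in m; the calibration is good to about 2 mm. A picture is of the moment at which its call begins: read the wrist's pose just before it. calibration takes no time and is no camera call; for the wrist camera it gives the pose at the moment of the call.
- manip.sign_off(): hands the job in, once; it reports no verdict.
The state is a dict: "clock": time; "qpos": joint angles; "qd": joint speeds; "effort": joint torques, N m; "position": TCP position; "ee_rot": TCP orientation; "contact_force": force on the tool from outside, world axes, zero at the start; "moment": the same for the moment, N m; "width": finger opening in m.
Only numpy, scipy, OpenCV 4.12 (cv2) and the standard library are available. Lean on these libraries where they do the work, as an engineer would, in place of code of your own. Each camera call takes 0.05 s, during which the arm holds its last target.

## Task

The nut mill is jammed: open its top access panel. With the screwdriver from the wooden stand, turn both slotted cam fasteners a full quarter turn to unlock them before the panel is slid, then slide the panel fully open to its end stop, and leave the screwdriver standing upright in its stand again, let go. Turn the fasteners with the screwdriver only, not with the fingers, and leave the jar, tin, weight and bowl where they are.

Things in the scene. Friction and masses are not known exactly. Their poses are not given: they have to be found in the camera images.
- mill: Fixed grey bench nut mill, housing own x -105 to +105, own y -180 to +170 mm, flat deck 78 mm above the counter. Origin: on the counter under the centre of the shut panel. Own y is the way the panel slides open, z up; at yaw 0 own x points away from the robot. Side rails (tops 88 mm up, 82 mm apart) hold the panel down at own y -55 to +44 and +106 to +142 mm.
- mill_hopper (a point): Centre of the top of the mill's fixed metal feed hopper, 200 mm above the counter, 140 mm (mill x) by 90 mm (mill y) there, tapering down to the deck. It spans mill y -180 to -90 mm.
- mill_stop (a point): Middle of the end stop (mill y +137 mm, 88 mm high) that the open panel's front edge meets.
- panel: Loose aluminium access panel on the deck, 90 (x) x 100 (y) x 5 mm, 0.22 kg, held under the rails: it only slides along the mill's y. Origin: centre of its underside, axes as the mill's. Its y in the mill's frame is 0 shut, 85 mm fully open. Sliding takes a few newtons. While a cam is locked, a front corner (own +y) butts against it.
- panel_rib (a point): Middle of the top edge of the upright pull rib across the panel's middle: 54 mm long (x), 6 mm thick (y), 18 mm high above the panel's top face, which is 83 mm above the counter. Push it towards the mill's +y.
- cam_near (a joint): Slotted quarter-turn cam fastener on the robot's side of the mill (mill x -64, y +78 mm): 0 = locked, 1.571 rad = fully unlocked, a stop at each end. Seen from above it unlocks CLOCKWISE (value grows clockwise). Stays where left (friction about 0.1 N m). Starts at 0 to 0.3; the panel gets past only from about 1.2 rad.
- cam_far (a joint): The same fastener on the far side (mill x +64, y +78 mm), mirrored: 0 = locked, 1.571 rad = fully unlocked. Seen from above it unlocks COUNTERCLOCKWISE (value grows counterclockwise).
- cam_near_slot (a point): Centre of the top of the near cam's round steel head, 34 mm across, 103 mm above the counter; turns with it. x runs along the slot, z up. The slot crosses the whole head, 6.6 mm wide, 9 mm deep; at joint 0 it lies along the mill's x, at 1.571 along the mill's y. Below the head a flat fan-shaped cam, radius 32 mm, juts in the panel's way when locked and swings outward.
- cam_far_slot (a point): Same point, sizes and axes for the far cam's slotted head.
- driver: Stout flat-blade screwdriver, 126 mm long, 0.13 kg, upright, blade down, in its stand. Origin: middle of the blade's tip; z up the tool, x along the blade's width. Blade 18 mm wide; 2.2 mm thick for the lowest 8 mm, 3.4 mm up to 18 mm. Round shank 10 mm across up to 50 mm, collar 34 mm across at 50 to 56 mm, handle from there to the top.
- driver_handle (a point): Centre of the top end of the driver's dark-wood handle, 126 mm above its tip. The handle is square, 26 x 26 mm, 70 mm long, its flats parallel to the blade's x and y.
- stand: Fixed wooden tool block, 64 x 64 mm, 60 mm high, with a square upright hole 24 x 24 mm in the middle, open at the top. The driver's shank hangs in it and its collar rests on the block's top, the tip then 10 mm above the counter; the blade fits at any yaw. Origin: centre of its underside.
- jar: Bystander: closed glass jar, 90 mm across, 150 mm high, on the other side of the mill from the stand. Origin: centre of its underside.
- tin: Bystander: closed steel tin, 66 mm across, 115 mm high, about 100 mm from the stand's middle, in the stand's own +x direction. Origin: centre of its underside.
- weight: Bystander: brass scale weight with a knob, 40 mm across, 60 mm high, left standing on the mill's deck on the far side of the panel (mill x +80, y -60 to 0 mm). Origin: centre of its underside.
- bowl: Bystander: small steel bowl, 90 mm across, 40 mm high, beyond the mill. Origin: centre of its underside.
Not all that is in view belongs to the job. Of the things shaped like the driver, the dark wooden one is meant.

How it is judged:
On the way, in this order (a step that is already met when the one before it is completed fails the run):
1. both cams unlocked while the panel is still shut (value of joint each of cam_near, cam_far above 1.25 rad and y of panel in the frame of mill below 0.012 m), for 0.2 s.
2. the panel slid open (y of panel in the frame of mill above 0.072 m), for 0.2 s.
At the end, for the whole second after the job is handed in: Both cams stand at more than 1.25 rad, the panel is at least 72 mm of its 85 mm open and at rest, and the driver stands upright (within 0.12 rad) at rest in the stand's hole, its tip within 10 mm of the stand's axis and 4 to 16 mm above the counter (value of joint each of cam_near, cam_far above 1.25 rad and y of panel in the frame of mill above 0.072 m and horizontal distance between driver and stand below 0.01 m and height (world z) of driver between 0.004 and 0.016 m and angle between driver's own z axis and vertical below 0.12 rad and linear speed of each of driver, panel below 0.02 m/s); the robot touches nothing.
It fails at once if the fingers turn or press a cam fastener directly (contact force between the fingers and cam_near above 2 N or contact force between the fingers and cam_far above 2 N).
It fails at once if a bystander is shifted by more than 25 mm or tipped (distance of any of jar, tin, weight, bowl from where it was at the start of the episode above 0.025 m or angle between any of jar, tin, weight, bowl's own z axis and vertical above 0.35 rad).
It also fails if it takes over 67 s, if anything falls off the work surface, if the arm or the gripper's body presses on something with over 40 N, if the wrist force passes 120 N, or if a joint passes its speed limit or range.

## Working session

There is one attempt and no reset: what is moved stays moved. The work goes in short steps, Python scripts to look and compute and a tool call to move; the robot and the scene stay as the last step left them, time stands still between calls to the robot, and variables do not carry over. Pictures are saved under pics/ and viewed, and the job is handed in when it is done.

Besides the shell and the picture viewer there is one more tool, called after ">>>" by a JSON object that holds its "name" and its "arguments". send_rows: Moves the arm, as the interface text tells. Scaled input: -1 to 1 covers 40 cm each way for a shift and 0.08 rad each way for a turn. Its arguments: {"type":"object","properties":{"delta_pos":{"type":"array","items":{"type":"array","items":{"type":"number"}}},"angular":{"type":"array","items":{"type":"array","items":{"type":"number"}}},"hand":{"type":"number"},"squeeze":{"type":"number"}},"required":["delta_pos","angular"]}

```bash
ls; mkdir -p pics; python3 - <<'E'
from rig import manip
import cv2
s=manip.get_state();print({k:(v if not hasattr(v,'__len__') else [round(float(a),4) for a in v]) for k,v in s.items()})
print(manip.tip_reach)
for n in("side","top","wrist"):
    c=manip.calibration(n);print(n,c)
    cv2.imwrite(f"pics/a_{n}.png",manip.get_image(n))
E
```

```text
pics
{'clock': 0.0, 'qpos': [-1.382, 0.2766, 1.5062, -0.0, 1.3607, -0.121], 'qd': [-0.0013, -0.0006, 0.0025, -0.0005, -0.0014, 0.0019], 'effort': [0.0008, -41.6768, -24.5808, 0.0002, 0.0114, -0.0], 'position': [0.1752, -0.5472, 0.2494], 'ee_rot': [-0.0006, 0.8077, -0.5896, -0.0007], 'contact_force': [0.261, -0.9624, 0.8317], 'moment': [-0.0151, 0.004, 0.0283], 'width': 0.08524552365656543}
0.019
side {'fx': 442.4208609316018, 'fy': 442.4208609316018, 'cx': 254.39575988054546, 'cy': 185.53319682288844, 'camera_from_world': array([[-0.83856336, -0.54462064,  0.01413688,  0.49282435],
       [ 0.35201392, -0.52183331,  0.77703037, -0.29032838],
       [-0.41580968,  0.65656558,  0.62930434, -0.91983568],
       [ 0.        ,  0.        ,  0.        ,  1.        ]])}
top {'fx': 388.075726606305, 'fy': 388.075726606305, 'cx': 254.44030789524305, 'cy': 202.1980360414689, 'camera_from_world': array([[-0.00355402, -0.99991784,  0.01231609,  0.01866598],
       [ 0.99543081, -0.00236232,  0.09545638, -0.59892665],
       [-0.09541944,  0.01259907,  0.99535742, -1.20671037],
       [ 0.        ,  0.        ,  0.        ,  1.        ]])}
wrist {'fx': 332.3105623357848, 'fy': 332.3105623357848, 'cx': 252.33821568790302, 'cy': 192.32373243569248, 'camera_from_world': array([[ 0.30501557, -0.95234235, -0.00309006, -0.5730676 ],
       [ 0.91240382,  0.29315085, -0.28562536,  0.03721556],
       [ 0.27291898,  0.0843008 ,  0.95833637, -0.37956405],
       [ 0.        ,  0.        ,  0.        ,  1.        ]])}
```

View pics/a_top.png

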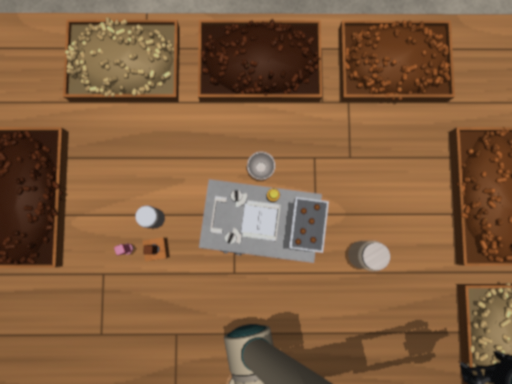

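View pics/a_side.png

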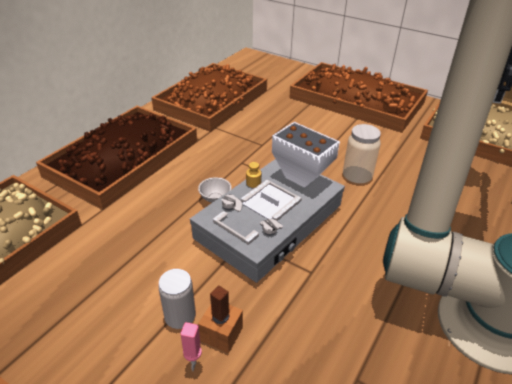

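View pics/a_wrist.png

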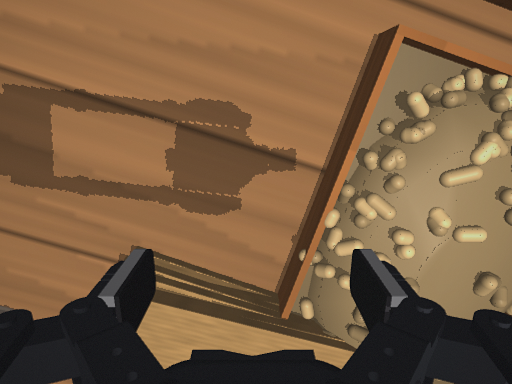

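```bash
cat > h.py <<'E'
from rig import manip
import numpy as np, cv2
from scipy.spatial.transform import Rotation as R
def cal(n):
    c=manip.calibration(n); K=np.array([[c['fx'],0,c['cx']],[0,c['fy'],c['cy']],[0,0,1]]);return K,np.array(c['camera_from_world'])
def proj(n,P,C=None):
    K,T=C or cal(n);P=np.atleast_2d(P);p=P@T[:3,:3].T+T[:3,3];q=np.c_[p[:,0],-p[:,1],-p[:,2]]@K.T;return q[:,:2]/q[:,2:]
def ray(n,uv,C=None):
    K,T=C or cal(n);d=np.linalg.inv(K)@np.array([uv[0],uv[1],1.]);d=np.array([d[0],-d[1],-d[2]])
    Rt=T[:3,:3].T;return -Rt@T[:3,3],Rt@d
def onz(n,uv,z,C=None):
    o,d=ray(n,uv,C);return o+d*(z-o[2])/d[2]
def tri(obs):
    A=np.zeros((3,3));b=np.zeros(3)
    for n,uv,C in obs:
        o,d=ray(n,uv,C);d/=np.linalg.norm(d);M=np.eye(3)-np.outer(d,d);A+=M;b+=M@o
    return np.linalg.solve(A,b)
def st():
    s=manip.get_state();r=R.from_quat(np.roll(s['ee_rot'],-1))
    print('t',round(s['clock'],2),'pos',np.round(s['position'],4),'F',np.round(s['contact_force'],1),'w',round(s['width'],4));print(np.round(r.as_matrix(),3).tolist(),'q6',np.round(s['qpos'],2));return s,r
E
python3 - <<'E'
import cv2
a=cv2.imread('pics/a_top.png');cv2.imwrite('pics/z1.png',cv2.resize(a[140:280,100:400],None,fx=2.66,fy=2.66,interpolation=cv2.INTER_CUBIC))
cv2.imwrite('pics/z1b.png',cv2.resize(a[160:270,190:340],None,fx=5.3,fy=5.3,interpolation=cv2.INTER_CUBIC))
a=cv2.imread('pics/a_side.png');cv2.imwrite('pics/z2.png',cv2.resize(a[120:370,150:380],None,fx=2.4,fy=2.4,interpolation=cv2.INTER_CUBIC))
E
```

```text
(no output)
```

View pics/z1.png

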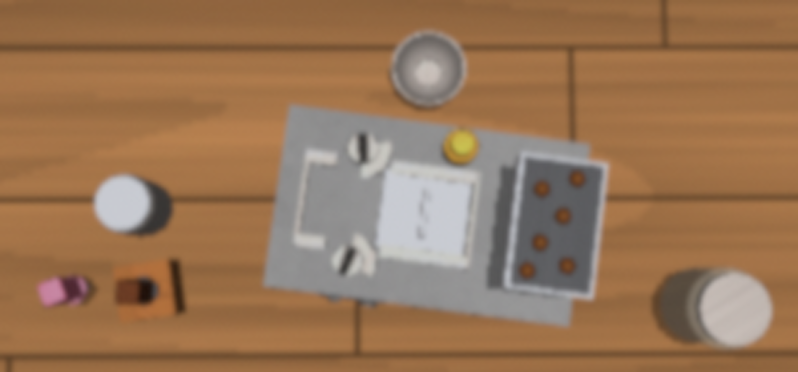

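View pics/z1b.png

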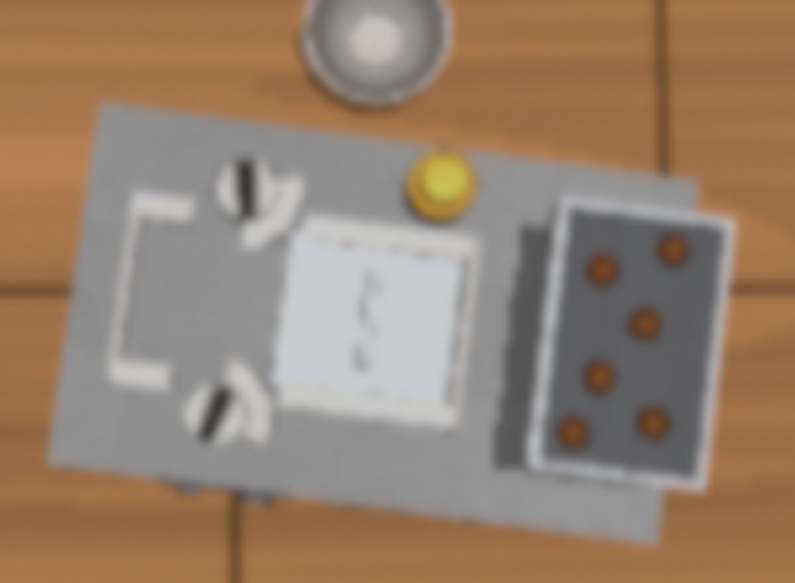

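View pics/z2.png

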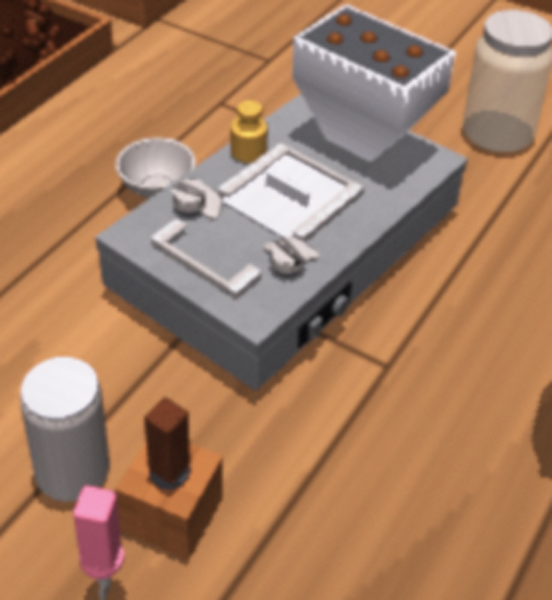

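```bash
python3 - <<'E'
from h import *
s,r=st()
K,T=cal('wrist');o=-T[:3,:3].T@T[:3,3];print('cam in tool',r.inv().apply(o-s['position']), 'look in tool',r.inv().apply(-T[2,:3]),'up',r.inv().apply(T[1,:3]))
z1=lambda u,v:(100+u/2.66,140+v/2.66)
z1b=lambda u,v:(190+u/5.3,160+v/5.3)
z2=lambda u,v:(150+u/2.4,120+v/2.4)
for nm,p,z in [('stand',z1(148,290),.06),('handle top',z1(127,291),.136),('pink top',z1(50,291),.13),('tin top',z1(123,204),.115),('jar',z1(735,308),.15)]:
    print(nm,np.round(onz('top',p,z),4))
for nm,p,z in [('near',z1b(216,412),.103),('far',z1b(246,187),.103),('rib',z1b(366,322),.101),('hop',z1b(632,340),.2),('c1',z1b(102,105),.078),('c2',z1b(50,463),.078),('weight',z1b(443,180),.06+.078),('stopL',z1b(133,208),.088),('stopR',z1b(115,370),.088)]:
    print(nm,np.round(onz('top',p,z),4))
print(tri([('top',z1(127,291),None),('side',z2(167,410),None)]))
print('pink',tri([('top',z1(50,291),None),('side',z2(98,495),None)]))
E
```

```text
t 0.15 pos [ 0.1752 -0.5473  0.2496] F [-0.2 -0.1 -0.2] w 0.0851
[[0.305, -0.952, -0.0], [-0.952, -0.305, 0.001], [-0.001, -0.0, -1.0]] q6 [-1.38  0.28  1.51 -0.    1.36 -0.12]
cam in tool [-0.00055551 -0.07281685 -0.12307217] look in tool [-0.00136408  0.28579512  0.95828977] up [-5.66120481e-04 -9.58290730e-01  2.85794604e-01]
stand [0.4529 0.3198 0.06  ]
handle top [0.4537 0.3241 0.136 ]
pink top [0.4539 0.4086 0.13  ]
tin top [0.5487 0.3361 0.115 ]
jar [ 0.4335 -0.3274  0.15  ]
near [0.4863 0.0884 0.103 ]
far [0.6128 0.0717 0.103 ]
rib [0.5364 0.0042 0.101 ]
hop [ 0.522  -0.1303  0.2   ]
c1 [0.6636 0.1559 0.078 ]
c2 [0.4578 0.1839 0.078 ]
weight [ 0.6124 -0.0375  0.138 ]
stopL [0.6025 0.1367 0.088 ]
stopR [0.5102 0.1464 0.088 ]
[0.45445147 0.32417028 0.13739275]
pink [0.45422105 0.40819313 0.13176697]
```

```bash
cat > plan.py <<'E'
from h import *
import sys
# plan.py x y z yaw [n]   identical rows screw, tool down assumed; corrects tilt too
def plan(tgt,yaw,n=None,step=.0395,wstep=.078,p0=None,r0=None):
    s=manip.get_state();r=R.from_quat(np.roll(s['ee_rot'],-1)) if r0 is None else r0
    p=np.array(s['position']) if p0 is None else p0
    cy,sy=np.cos(yaw),np.sin(yaw)
    rt=R.from_matrix(np.array([[cy,sy,0],[sy,-cy,0],[0,0,-1]]))
    w=(r.inv()*rt).as_rotvec();D=np.array(tgt)-p
    if n is None:n=max(1,int(np.ceil(max(np.linalg.norm(D)*1.03/step,np.linalg.norm(w)/wstep))))
    wi=w/n;S=sum((R.from_rotvec(wi*k).as_matrix() for k in range(n)),np.zeros((3,3)))
    d=np.linalg.solve(S,r.inv().apply(D))
    print('rows',n,'delta',np.round(d/.4,4).tolist(),'ang',np.round(wi/.08,3).tolist(),'|d|mm',round(np.linalg.norm(d)*1e3,1),'curyaw',round(np.arctan2(r.as_matrix()[1,0],r.as_matrix()[0,0]),4))
if __name__=='__main__':
    st();a=list(map(float,sys.argv[1:]));plan(a[:3],a[3],int(a[4]) if len(a)>4 else None)
E
python3 plan.py .453 .318 .27 0
```

```text
t 0.15 pos [ 0.1752 -0.5473  0.2496] F [-0.2 -0.1 -0.2] w 0.0851
[[0.305, -0.952, -0.0], [-0.952, -0.305, 0.001], [-0.001, -0.0, -1.0]] q6 [-1.38  0.28  1.51 -0.    1.36 -0.12]
rows 24 delta [-0.0343, -0.0952, -0.0021] ang [-0.001, 0.001, -0.657] |d|mm 40.5 curyaw -1.261
```

>>> {"name": "send_rows", "arguments": {"delta_pos": [[-0.0343, -0.0952, -0.0021], [-0.0343, -0.0952, -0.0021], [-0.0343, -0.0952, -0.0021], [-0.0343, -0.0952, -0.0021], [-0.0343, -0.0952, -0.0021]], "angular": [[0, 0, -0.657], [0, 0, -0.657], [0, 0, -0.657], [0, 0, -0.657], [0, 0, -0.657]]}}

```text
clock: 0.57
position: [0.3226, -0.4072, 0.2542]
ee_rot: [-0.0, 0.878, -0.478, -0.0]
contact_force: [1.6, -0.3, 1.0]
width: 0.0852
```

>>> {"name": "send_rows", "arguments": {"delta_pos": [[-0.0343, -0.0952, -0.0021], [-0.0343, -0.0952, -0.0021], [-0.0343, -0.0952, -0.0021], [-0.0343, -0.0952, -0.0021], [-0.0343, -0.0952, -0.0021]], "angular": [[0, 0, -0.657], [0, 0, -0.657], [0, 0, -0.657], [0, 0, -0.657], [0, 0, -0.657]]}}

```text
clock: 0.98
position: [0.4273, -0.2344, 0.2585]
ee_rot: [-0.0, 0.934, -0.358, 0.0]
contact_force: [0.8, -1.1, -0.6]
width: 0.0855
```

>>> {"name": "send_rows", "arguments": {"delta_pos": [[-0.0343, -0.0952, -0.0021], [-0.0343, -0.0952, -0.0021], [-0.0343, -0.0952, -0.0021], [-0.0343, -0.0952, -0.0021], [-0.0343, -0.0952, -0.0021]], "angular": [[0, 0, -0.657], [0, 0, -0.657], [0, 0, -0.657], [0, 0, -0.657], [0, 0, -0.657]]}}

```text
clock: 1.4
position: [0.4835, -0.0405, 0.2627]
ee_rot: [0.0, 0.973, -0.233, 0.0]
contact_force: [2.0, -0.2, -0.1]
width: 0.0856
```

>>> {"name": "send_rows", "arguments": {"delta_pos": [[-0.0343, -0.0952, -0.0021], [-0.0343, -0.0952, -0.0021], [-0.0343, -0.0952, -0.0021], [-0.0343, -0.0952, -0.0021], [-0.0343, -0.0952, -0.0021]], "angular": [[0, 0, -0.657], [0, 0, -0.657], [0, 0, -0.657], [0, 0, -0.657], [0, 0, -0.657]]}}

```text
clock: 1.82
position: [0.4873, 0.1614, 0.2668]
ee_rot: [0.0, 0.995, -0.103, -0.0]
contact_force: [0.5, -0.3, -0.5]
width: 0.0851
```

>>> {"name": "send_rows", "arguments": {"delta_pos": [[-0.0343, -0.0952, -0.0021], [-0.0343, -0.0952, -0.0021], [-0.0343, -0.0952, -0.0021], [-0.0343, -0.0952, -0.0021], [0, 0, 0]], "angular": [[0, 0, -0.657], [0, 0, -0.657], [0, 0, -0.657], [0, 0, -0.657], [0, 0, 0]]}}

```text
clock: 2.23
position: [0.4504, 0.3239, 0.2701]
ee_rot: [-0.002, 1.0, 0.004, -0.001]
contact_force: [-0.6, -0.7, -0.5]
width: 0.0854
```

```bash
python3 - <<'E'
from h import *
st()
i=manip.get_image('wrist');cv2.imwrite('pics/b_w.png',i)
E
```

```text
t 2.23 pos [0.4504 0.3239 0.2701] F [-0.6 -0.7 -0.5] w 0.0854
[[1.0, 0.009, -0.002], [0.009, -1.0, 0.005], [-0.002, -0.005, -1.0]] q6 [0.49 0.23 1.51 0.01 1.39 0.49]
```

View pics/b_w.png

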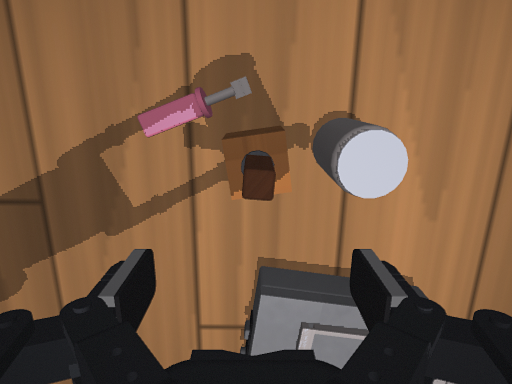

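```bash
python3 - <<'E'
import cv2
a=cv2.imread('pics/b_w.png');cv2.imwrite('pics/z3.png',cv2.resize(a[115:215,205:305],None,fx=6,fy=6,interpolation=cv2.INTER_CUBIC))
E
```

```text
(no output)
```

View pics/z3.png

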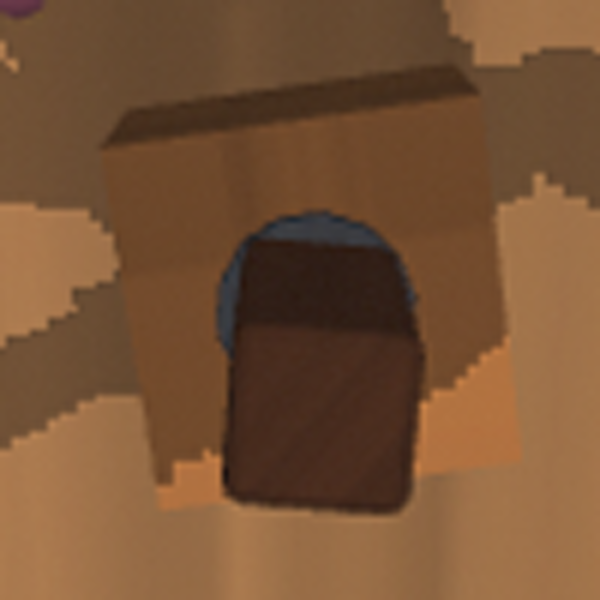

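```bash
python3 - <<'E'
from h import *
C=cal('wrist');z=lambda u,v:(205+(u+.5)/6-.5,115+(v+.5)/6-.5)
H=np.array([onz('wrist',z(*p),.136,C)[:2] for p in [(237,322),(424,340),(410,514),(225,500)]])
B=np.array([onz('wrist',z(*p),.060,C)[:2] for p in [(102,148),(480,95),(520,462),(158,508)]])
for n,Q in(('H',H),('B',B)):
    e=np.roll(Q,-1,0)-Q
    print(n,Q.mean(0),[round(float(np.linalg.norm(x)),4) for x in e],[round(float(np.degrees(np.arctan2(x[1],x[0]))%90),1) for x in e])
E
```

```text
H [0.45616872 0.32409185] [0.0248, 0.0242, 0.0251, 0.0246] [84.8, 87.0, 85.9, 86.2]
B [0.45589817 0.32324342] [0.0632, 0.0637, 0.0637, 0.0634] [8.3, 8.2, 8.0, 7.8]
```

```bash
python3 plan.py .4562 .3237 .25 -.07 2;  python3 - <<'E'
from plan import *
E
```

```text
t 2.28 pos [0.4515 0.3205 0.27  ] F [ 0.6 -0.3 -0.5] w 0.0853
[[1.0, 0.006, -0.001], [0.006, -1.0, 0.001], [-0.001, -0.001, -1.0]] q6 [0.49 0.23 1.52 0.   1.39 0.48]
rows 2 delta [0.0058, -0.004, 0.0249] ang [-0.004, 0.006, 0.476] |d|mm 10.4 curyaw 0.0062
```

>>> {"name": "send_rows", "arguments": {"delta_pos": [[0.0045, -0.008, 0.025], [0.0045, -0.008, 0.025], [0, 0, 0], [0, 0, 0]], "angular": [[0, 0, 0.44], [0, 0, 0.44], [0, 0, 0], [0, 0, 0]], "hand": 55, "squeeze": 70}}

```text
clock: 2.62
position: [0.4567, 0.3224, 0.2498]
ee_rot: [0.001, 0.999, -0.035, -0.001]
contact_force: [0.3, 0.7, 0.5]
width: 0.0549
```

```bash
python3 plan.py .4562 .3237 .105 -.07 5
```

```text
t 2.62 pos [0.4567 0.3224 0.2498] F [0.3 0.7 0.5] w 0.0549
[[0.998, -0.07, -0.002], [-0.07, -0.998, -0.002], [-0.001, 0.002, -1.0]] q6 [ 0.49  0.25  1.54 -0.    1.35  0.56]
rows 5 delta [-0.0003, -0.0007, 0.0724] ang [0.004, 0.003, -0.001] |d|mm 29.0 curyaw -0.0703
```

>>> {"name": "send_rows", "arguments": {"delta_pos": [[-0.0003, -0.0007, 0.0724], [-0.0003, -0.0007, 0.0724], [-0.0003, -0.0007, 0.0724], [-0.0003, -0.0007, 0.0724], [-0.0003, -0.0007, 0.0724]], "angular": [[0, 0, 0], [0, 0, 0], [0, 0, 0], [0, 0, 0], [0, 0, 0]]}}

```text
clock: 3.03
position: [0.457, 0.3242, 0.1054]
ee_rot: [-0.0, 0.999, -0.035, 0.001]
contact_force: [-0.3, -0.4, 0.0]
width: 0.0551
```

>>> {"name": "send_rows", "arguments": {"delta_pos": [[0, 0, 0], [0, 0, 0], [0, 0, 0], [0, 0, 0], [0, 0, 0]], "angular": [[0, 0, 0], [0, 0, 0], [0, 0, 0], [0, 0, 0], [0, 0, 0]], "hand": 0}}

```text
clock: 3.45
position: [0.4575, 0.3255, 0.1076]
ee_rot: [-0.001, 0.999, -0.035, 0.002]
contact_force: [-0.2, 0.4, -0.8]
width: 0.0251
```

```bash
python3 plan.py .456 .3237 .22 -.07 4
```

```text
t 3.45 pos [0.4575 0.3255 0.1076] F [-0.2  0.4 -0.8] w 0.0251
[[0.998, -0.07, 0.003], [-0.07, -0.998, 0.002], [0.003, -0.002, -1.0]] q6 [ 0.49  0.37  1.75 -0.    1.02  0.56]
rows 4 delta [-0.0007, 0.0011, -0.0703] ang [-0.006, -0.01, 0.0] |d|mm 28.1 curyaw -0.07
```

>>> {"name": "send_rows", "arguments": {"delta_pos": [[0, 0, -0.09], [0, 0, -0.09], [0, 0, -0.09], [0, 0, -0.09], [0, 0, 0]], "angular": [[0, 0, 0], [0, 0, 0], [0, 0, 0], [0, 0, 0], [0, 0, 0]]}}

```text
clock: 3.87
position: [0.4601, 0.3271, 0.259]
ee_rot: [-0.004, 0.999, -0.035, 0.008]
contact_force: [2.0, 1.0, -0.4]
width: 0.0257
```

```bash
python3 - <<'E'
from h import *
st();st()
for n in('wrist','side'):
    i=manip.get_image(n);cv2.imwrite(f'pics/c_{n}.png',i)
    if n=='side':
        print(proj('side',[[.456,.324,.24],[.456,.324,.15]]))
st()
a=cv2.imread('pics/c_side.png');u,v=proj('side',[[.456,.324,.17]])[0].astype(int)
cv2.imwrite('pics/z4.png',cv2.resize(a[v-70:v+70,u-70:u+70],None,fx=4,fy=4,interpolation=cv2.INTER_CUBIC));print(u,v)
E
```

```text
t 3.87 pos [0.4601 0.3271 0.259 ] F [ 2.   1.  -0.4] w 0.0257
[[0.997, -0.069, 0.016], [-0.07, -0.998, 0.008], [0.015, -0.009, -1.0]] q6 [ 0.49  0.25  1.52 -0.    1.35  0.56]
t 3.87 pos [0.4601 0.3271 0.259 ] F [ 2.   1.  -0.4] w 0.0257
[[0.997, -0.069, 0.016], [-0.07, -0.998, 0.008], [0.015, -0.009, -1.0]] q6 [ 0.49  0.25  1.52 -0.    1.35  0.56]
[[217.23996281 252.21911384]
 [219.16126968 286.07432909]]
t 3.97 pos [0.4571 0.3255 0.2526] F [-0.3  0.6 -2.7] w 0.0252
[[0.998, -0.07, 0.005], [-0.07, -0.998, 0.003], [0.005, -0.003, -1.0]] q6 [ 0.49  0.25  1.53 -0.    1.35  0.56]
218 278
```

View pics/c_wrist.png

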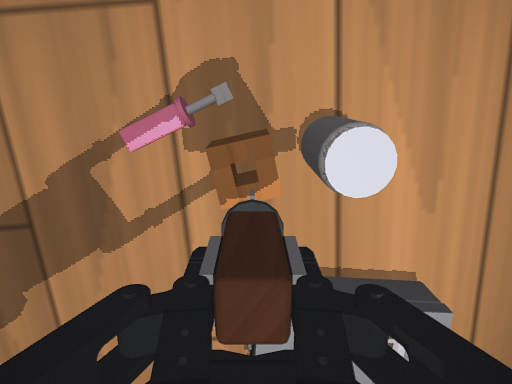

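View pics/z4.png

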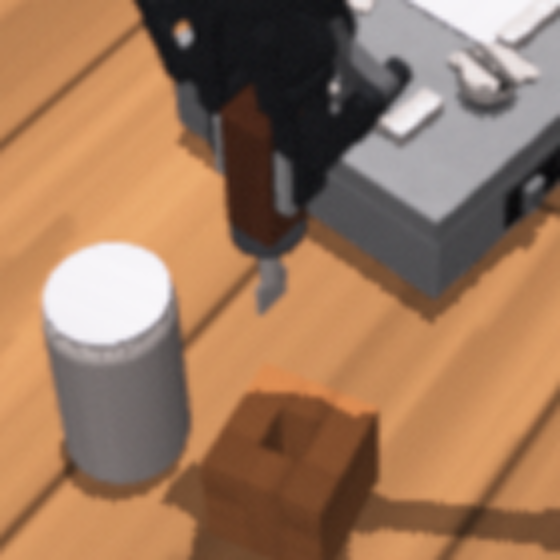

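```bash
python3 - <<'E'
from h import *
s,r=st();p=np.array(s['position'])
for L in(.095,.097): 
  t=p+r.apply([0,0,L]);print(L,t,[np.round(proj('side',t+r.apply(d))[0],1) for d in([0,0,0],[0,.009,0],[0,-.009,0],[.009,0,0])])
print('obs side mid', 218-70+(274/4), 278-70+299/4)
print(proj('wrist',t))
E
python3 plan.py .531 .066 .245 1.11
```

```text
t 3.97 pos [0.4571 0.3255 0.2526] F [-0.3  0.6 -2.7] w 0.0252
[[0.998, -0.07, 0.005], [-0.07, -0.998, 0.003], [0.005, -0.003, -1.0]] q6 [ 0.49  0.25  1.53 -0.    1.35  0.56]
0.095 [0.45762654 0.32578762 0.15756644] [array([217.7, 283.7]), array([220.9, 280.5]), array([214.4, 286.9]), array([213.9, 281.2])]
0.097 [0.45763734 0.32579316 0.15556648] [array([217.7, 284.4]), array([221. , 281.2]), array([214.4, 287.6]), array([214. , 281.9])]
obs side mid 216.5 282.75
[[252.66073462 203.26124251]]
t 3.97 pos [0.4571 0.3255 0.2526] F [-0.3  0.6 -2.7] w 0.0252
[[0.998, -0.07, 0.005], [-0.07, -0.998, 0.003], [0.005, -0.003, -1.0]] q6 [ 0.49  0.25  1.53 -0.    1.35  0.56]
rows 16 delta [-0.0091, 0.0438, 0.0011] ang [0.0, -0.005, -0.922] |d|mm 17.9 curyaw -0.0697
```

>>> {"name": "send_rows", "arguments": {"delta_pos": [[-0.0091, 0.0438, 0.0011], [-0.0091, 0.0438, 0.0011], [-0.0091, 0.0438, 0.0011], [-0.0091, 0.0438, 0.0011], [-0.0091, 0.0438, 0.0011]], "angular": [[0, 0, -0.922], [0, 0, -0.922], [0, 0, -0.922], [0, 0, -0.922], [0, 0, -0.922]]}}

```text
clock: 4.38
position: [0.4433, 0.2356, 0.2458]
ee_rot: [0.0, 0.989, 0.151, -0.002]
contact_force: [0.8, 0.6, -1.2]
width: 0.0254
```

>>> {"name": "send_rows", "arguments": {"delta_pos": [[-0.0091, 0.0438, 0.0011], [-0.0091, 0.0438, 0.0011], [-0.0091, 0.0438, 0.0011], [-0.0091, 0.0438, 0.0011], [-0.0091, 0.0438, 0.0011]], "angular": [[0, 0, -0.922], [0, 0, -0.922], [0, 0, -0.922], [0, 0, -0.922], [0, 0, -0.922]]}}

```text
clock: 4.8
position: [0.4649, 0.1493, 0.2437]
ee_rot: [-0.0, 0.944, 0.329, -0.002]
contact_force: [-0.1, 0.0, -1.2]
width: 0.0253
```

>>> {"name": "send_rows", "arguments": {"delta_pos": [[-0.0091, 0.0438, 0.0011], [-0.0091, 0.0438, 0.0011], [-0.0091, 0.0438, 0.0011], [-0.0091, 0.0438, 0.0011], [-0.0091, 0.0438, 0.0011]], "angular": [[0, 0, -0.922], [0, 0, -0.922], [0, 0, -0.922], [0, 0, -0.922], [0, 0, -0.922]]}}

```text
clock: 5.22
position: [0.5162, 0.0765, 0.2414]
ee_rot: [-0.001, 0.868, 0.497, -0.002]
contact_force: [-0.3, -0.3, -1.6]
width: 0.0251
```

>>> {"name": "send_rows", "arguments": {"delta_pos": [[-0.0091, 0.0438, 0.0011], [0, 0, 0], [0, 0, 0], [0, 0, 0], [0, 0, 0]], "angular": [[0, 0, -0.922], [0, 0, 0], [0, 0, 0], [0, 0, 0], [0, 0, 0]]}}

```text
clock: 5.63
position: [0.5293, 0.066, 0.242]
ee_rot: [-0.001, 0.85, 0.527, -0.001]
contact_force: [0.2, -0.2, -1.3]
width: 0.0257
```

```bash
python3 - <<'E'
from h import *
import pickle
st();C=cal('wrist')
i=manip.get_image('wrist');cv2.imwrite('pics/d_w.png',i);st();pickle.dump(C,open('d.pkl','wb'))
print(np.abs(cal('wrist')[1]-C[1]).max())
for q in([.4863,.0884,.103],[.6128,.0717,.103]):print(proj('wrist',q))
E
```

```text
t 5.63 pos [0.5293 0.066  0.242 ] F [ 0.2 -0.2 -1.3] w 0.0257
[[0.445, 0.896, -0.002], [0.896, -0.445, 0.0], [-0.001, -0.002, -1.0]] q6 [-0.01  0.22  1.6   0.    1.32 -1.12]
t 5.68 pos [0.5295 0.0661 0.2423] F [ 0.2 -0.4 -1.7] w 0.0254
[[0.444, 0.896, -0.001], [0.896, -0.444, 0.0], [-0.0, -0.001, -1.0]] q6 [-0.01  0.22  1.6   0.    1.32 -1.12]
0.0007294438865166342
[[252.56453833 126.61366175]]
[[299.30201267 265.70417895]]
```

View pics/d_w.png

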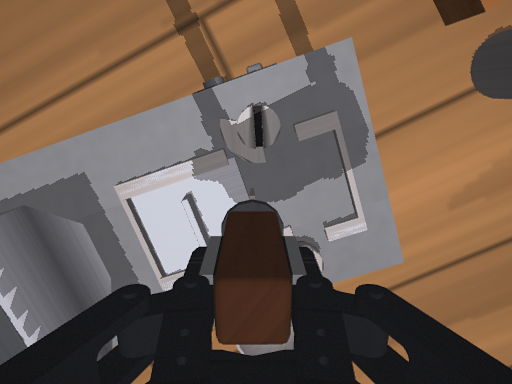

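```bash
python3 - <<'E'
import cv2
a=cv2.imread('pics/d_w.png');cv2.imwrite('pics/z5.png',cv2.resize(a[85:215,195:325],None,fx=5,fy=5,interpolation=cv2.INTER_CUBIC))
E
```

```text
(no output)
```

View pics/z5.png

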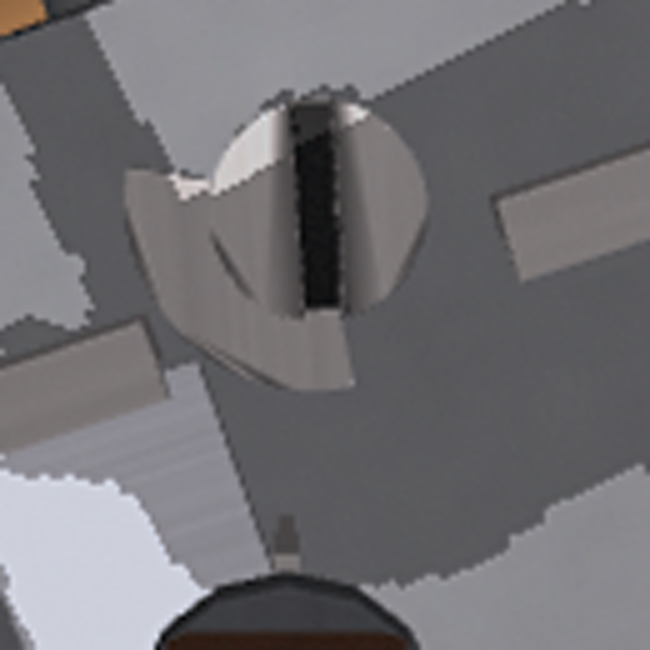

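```bash
python3 - <<'E'
from h import *
import pickle
C=pickle.load(open('d.pkl','rb'));z=lambda u,v:(195+(u+.5)/5-.5,85+(v+.5)/5-.5)
c=onz('wrist',z(319,205),.103,C);print('centre',c)
L=[onz('wrist',z(*p),.103,C) for p in((320,97),(320,310),(213,205),(428,205))];print([np.round(x,4) for x in L],(L[0]+L[1])/2,(L[2]+L[3])/2)
a,b=[onz('wrist',z(*p),.103,C) for p in((313,104),(323,308))];d=a-b;print('slot yaw',np.arctan2(d[1],d[0])-np.pi, np.linalg.norm(d))
s,r=st();p=np.array(s['position'])
for LL in(.094,.096,.098):print(LL,proj('wrist',p+r.apply([0,-.009,LL]),C))
print('obs',z(286,517))
E
```

```text
centre [0.48732526 0.09280793 0.103     ]
[array([0.4728, 0.1001, 0.103 ]), array([0.5021, 0.0858, 0.103 ]), array([0.48  , 0.0781, 0.103 ]), array([0.4949, 0.108 , 0.103 ])] [0.48744942 0.09292011 0.103     ] [0.48742903 0.09301712 0.103     ]
slot yaw -0.40575335215264907 0.03125843066932262
t 5.68 pos [0.5295 0.0661 0.2423] F [ 0.2 -0.4 -1.7] w 0.0254
[[0.444, 0.896, -0.001], [0.896, -0.444, 0.0], [-0.0, -0.001, -1.0]] q6 [-0.01  0.22  1.6   0.    1.32 -1.12]
0.094 [[251.52064445 192.09081411]]
0.096 [[251.52506778 191.26438076]]
0.098 [[251.52941736 190.45172783]]
obs (251.8, 188.0)
```

```bash
python3 - <<'E'
from h import *
import pickle
C=pickle.load(open('d.pkl','rb'))
s,r=st();p=np.array(s['position'])
for L in(.095,.097):
    e=onz('wrist',(251.8,188),p[2]-L,C);print(L,r.inv().apply(e+r.apply([0,.009,0])-p))
E
python3 plan.py .4874 .093 .235 1.165
```

```text
t 5.68 pos [0.5295 0.0661 0.2423] F [ 0.2 -0.4 -1.7] w 0.0254
[[0.444, 0.896, -0.001], [0.896, -0.444, 0.0], [-0.0, -0.001, -1.0]] q6 [-0.01  0.22  1.6   0.    1.32 -1.12]
0.095 [ 0.00019107 -0.00260596  0.09501487]
0.097 [ 0.00018928 -0.00204136  0.09701415]
t 5.68 pos [0.5295 0.0661 0.2423] F [ 0.2 -0.4 -1.7] w 0.0254
[[0.444, 0.896, -0.001], [0.896, -0.444, 0.0], [-0.0, -0.001, -1.0]] q6 [-0.01  0.22  1.6   0.    1.32 -1.12]
rows 2 delta [0.0077, -0.062, 0.0091] ang [-0.008, 0.002, -0.341] |d|mm 25.2 curyaw 1.1105
```

```bash
python3 plan.py .4892 .0922 .214 1.165 3
```

```text
t 5.68 pos [0.5295 0.0661 0.2423] F [ 0.2 -0.4 -1.7] w 0.0254
[[0.444, 0.896, -0.001], [0.896, -0.444, 0.0], [-0.0, -0.001, -1.0]] q6 [-0.01  0.22  1.6   0.    1.32 -1.12]
rows 3 delta [0.0053, -0.0396, 0.0236] ang [-0.005, 0.001, -0.227] |d|mm 18.6 curyaw 1.1105
```

>>> {"name": "send_rows", "arguments": {"delta_pos": [[0.0053, -0.0396, 0.0236], [0.0053, -0.0396, 0.0236], [0.0053, -0.0396, 0.0236], [0, 0, 0], [0, 0, 0]], "angular": [[0, 0, -0.227], [0, 0, -0.227], [0, 0, -0.227], [0, 0, 0], [0, 0, 0]]}}

```text
clock: 6.1
position: [0.4894, 0.0921, 0.2143]
ee_rot: [0.0, 0.835, 0.55, -0.0]
contact_force: [-0.5, 0.1, -0.4]
width: 0.0253
```

```bash
python3 - <<'E'
from h import *
import pickle
st();C=cal('wrist')
i=manip.get_image('wrist');cv2.imwrite('pics/e_w.png',i);st();pickle.dump(C,open('e.pkl','wb'))
a=manip.get_image('side');u,v=proj('side',[[.4874,.09,.12]])[0].astype(int);cv2.imwrite('pics/e_s.png',cv2.resize(a[v-50:v+50,u-50:u+50],None,fx=6,fy=6,interpolation=cv2.INTER_CUBIC));print(u,v)
cv2.imwrite('pics/z6.png',cv2.resize(i[130:230,200:300],None,fx=6,fy=6,interpolation=cv2.INTER_CUBIC))
E
```

```text
t 6.1 pos [0.4894 0.0921 0.2143] F [-0.5  0.1 -0.4] w 0.0253
[[0.394, 0.919, -0.0], [0.919, -0.394, -0.0], [-0.0, -0.0, -1.0]] q6 [ 0.05  0.18  1.72 -0.    1.23 -1.12]
t 6.15 pos [0.4907 0.0917 0.2149] F [ 1.  -0.4 -0.7] w 0.0256
[[0.394, 0.919, 0.002], [0.919, -0.394, -0.0], [0.0, 0.002, -1.0]] q6 [ 0.05  0.19  1.72 -0.    1.23 -1.12]
270 217
```

View pics/z6.png

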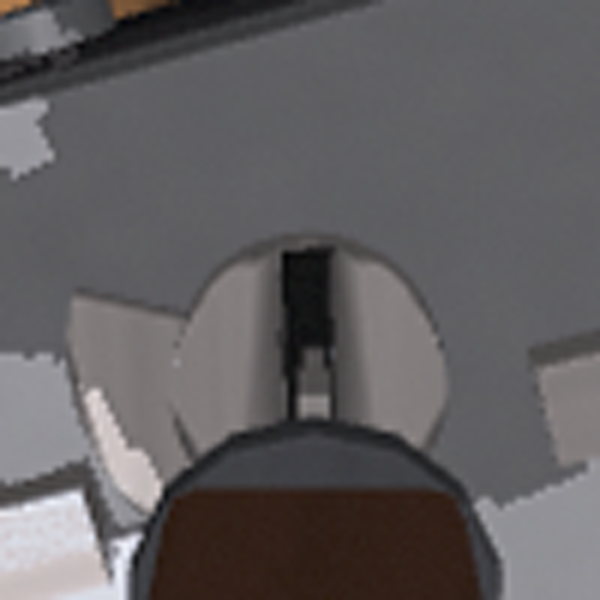

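View pics/e_s.png

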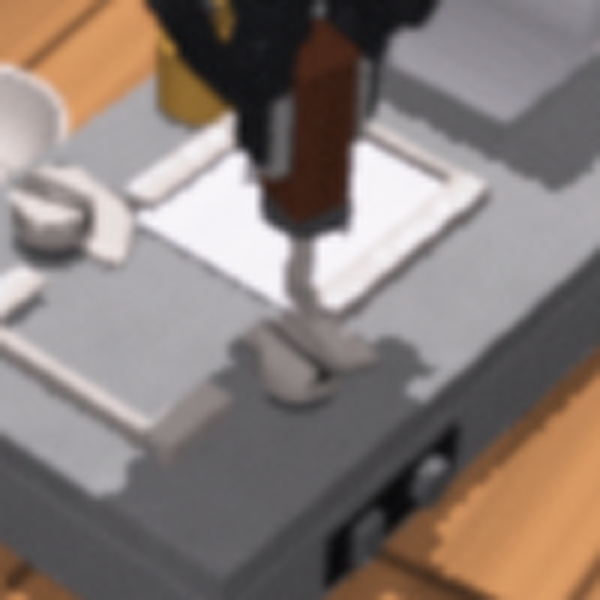

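```bash
python3 - <<'E'
from h import *
import pickle
C=pickle.load(open('e.pkl','rb'));z=lambda u,v:(200+(u+.5)/6-.5,130+(v+.5)/6-.5)
top=onz('wrist',z(306,238),.103,C);a,b=onz('wrist',z(172,365),.103,C),onz('wrist',z(447,365),.103,C);print(top,(a+b)/2,np.linalg.norm(a-b))
p=np.array([.4894,.0921,.2143]);y=np.array([.919,-.394,0]);x=np.array([.394,.919,0])
cen=top+.017*y;print('head centre',cen)
for L in(.095,.097):
    e=onz('wrist',z(315,347),p[2]-L,C)+.009*y;print('tip',e,'tip-cen along y',(e-cen)@y,'x',(e-cen)@x)
for zz in(.103,.11,.117,.125):print(zz,proj('side',np.r_[cen[:2],zz])) 
print('side tip obs',270-50+305/6,217-50+310/6)
E
```

```text
[0.47007203 0.09967866 0.103     ] [0.48483918 0.09379334 0.103     ] 0.03366571790374431
head centre [0.48569503 0.09298066 0.103     ]
tip [0.48705972 0.09357358 0.1193    ] tip-cen along y 0.0010205464616366248 x 0.0010825773615570423
tip [0.48757651 0.09335193 0.1173    ] tip-cen along y 0.0015827947987803162 x 0.001082500016526587
0.103 [[270.54585657 224.55585656]]
0.11 [[270.66176379 222.3022268 ]]
0.117 [[270.77870551 220.02848282]]
0.125 [[270.91363778 217.4049414 ]]
side tip obs 270.8333333333333 218.66666666666666
```

>>> {"name": "send_rows", "arguments": {"delta_pos": [[-0.0025, -0.003, 0.01], [0, 0, 0.01], [0, 0, 0.01], [0, 0, 0.008], [0, 0, 0]], "angular": [[0, 0, 0], [0, 0, 0], [0, 0, 0], [0, 0, 0], [0, 0, 0]]}}

```text
clock: 6.62
position: [0.4884, 0.0908, 0.1981]
ee_rot: [-0.0, 0.835, 0.55, -0.001]
contact_force: [-0.6, -0.1, -1.5]
width: 0.0255
```

```bash
python3 - <<'E'
from h import *
st()
E
```

```text
t 6.62 pos [0.4884 0.0908 0.1981] F [-0.6 -0.1 -1.5] w 0.0255
[[0.395, 0.918, -0.002], [0.918, -0.395, -0.0], [-0.001, -0.002, -1.0]] q6 [ 0.04  0.2   1.75 -0.    1.2  -1.12]
```

>>> {"name": "send_rows", "arguments": {"delta_pos": [[0, 0, 0.005], [0, 0, 0.005], [0, 0, 0.004], [0, 0, 0], [0, 0, 0]], "angular": [[0, 0, 0], [0, 0, 0], [0, 0, 0], [0, 0, 0], [0, 0, 0]]}}

```text
clock: 7.03
position: [0.4887, 0.091, 0.1934]
ee_rot: [-0.0, 0.835, 0.55, -0.0]
contact_force: [-0.2, 0.5, -0.8]
width: 0.0252
```

```bash
python3 - <<'E'
from h import *
st()
i=manip.get_image('wrist');cv2.imwrite('pics/z7.png',cv2.resize(i[110:250,180:320],None,fx=4,fy=4,interpolation=cv2.INTER_CUBIC))
a=manip.get_image('side');u,v=270,217;cv2.imwrite('pics/f_s.png',cv2.resize(a[v-50:v+50,u-50:u+50],None,fx=5,fy=5,interpolation=cv2.INTER_CUBIC))
E
```

```text
t 7.03 pos [0.4887 0.091  0.1934] F [-0.2  0.5 -0.8] w 0.0252
[[0.395, 0.919, -0.0], [0.919, -0.395, -0.0], [-0.0, -0.0, -1.0]] q6 [ 0.04  0.2   1.76 -0.    1.18 -1.12]
```

View pics/z7.png

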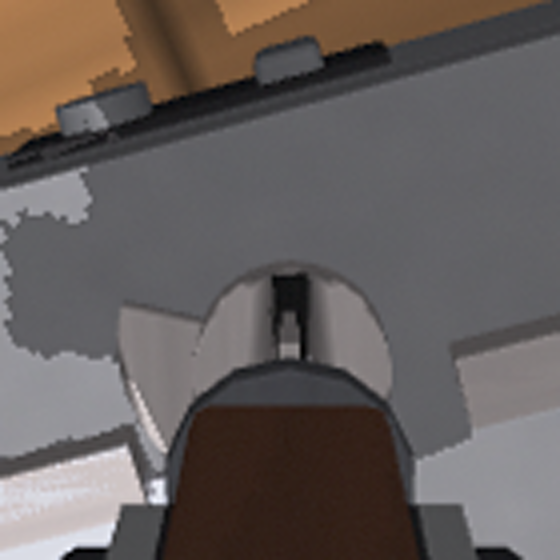

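View pics/f_s.png

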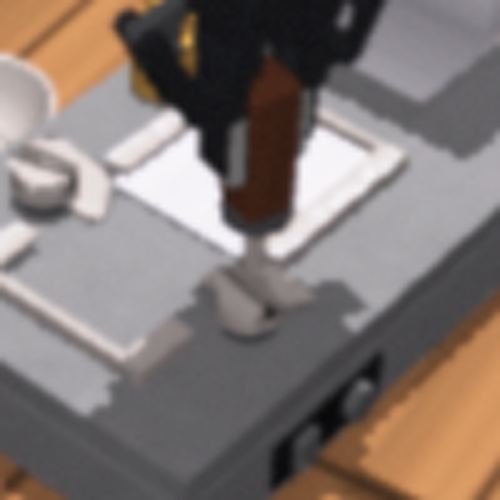

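>>> {"name": "send_rows", "arguments": {"delta_pos": [[0, 0, 0.004], [-0.0006, -0.0001, 0], [-0.0006, -0.0001, 0], [-0.0006, -0.0001, 0], [-0.0006, -0.0001, 0]], "angular": [[0, 0, 0], [0, 0, 0.987], [0, 0, 0.987], [0, 0, 0.987], [0, 0, 0.987]]}}

```text
clock: 7.55
position: [0.4887, 0.0907, 0.1919]
ee_rot: [-0.0, 0.912, 0.41, 0.001]
contact_force: [1.3, 1.0, -3.0]
width: 0.0256
```

>>> {"name": "send_rows", "arguments": {"delta_pos": [[-0.0006, -0.0001, 0], [-0.0006, -0.0001, 0], [-0.0006, -0.0001, 0], [-0.0006, -0.0001, 0], [-0.0006, -0.0001, 0]], "angular": [[0, 0, 0.987], [0, 0, 0.987], [0, 0, 0.987], [0, 0, 0.987], [0, 0, 0.987]]}}

```text
clock: 7.97
position: [0.4883, 0.0904, 0.1919]
ee_rot: [-0.0, 0.975, 0.223, 0.002]
contact_force: [1.9, 1.1, -4.1]
width: 0.0254
```

```bash
python3 - <<'E'
from h import *
s,r=st();print(s['moment'])
i=manip.get_image('wrist');cv2.imwrite('pics/z8.png',cv2.resize(i[110:250,180:320],None,fx=4,fy=4,interpolation=cv2.INTER_CUBIC))
E
```

```text
t 7.97 pos [0.4883 0.0904 0.1919] F [ 1.9  1.1 -4.1] w 0.0254
[[0.9, 0.435, 0.003], [0.435, -0.9, 0.002], [0.003, -0.0, -1.0]] q6 [ 0.04  0.2   1.76  0.    1.18 -0.41]
[ 0.46156855 -0.64534486  0.13554153]
```

View pics/z8.png

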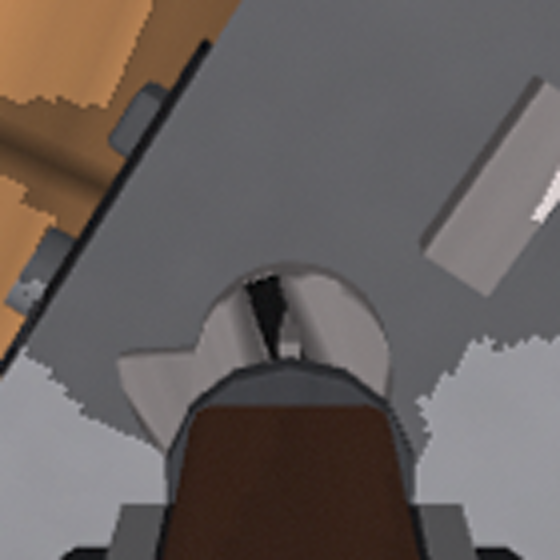

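>>> {"name": "send_rows", "arguments": {"delta_pos": [[-0.0006, -0.0001, 0], [-0.0006, -0.0001, 0], [-0.0006, -0.0001, 0], [-0.0006, -0.0001, 0], [-0.0006, -0.0001, 0]], "angular": [[0, 0, 0.987], [0, 0, 0.987], [0, 0, 0.987], [0, 0, 0.987], [0, 0, 0.987]]}}

```text
clock: 8.43
position: [0.4878, 0.0902, 0.192]
ee_rot: [-0.001, 1.0, 0.029, 0.002]
contact_force: [4.0, 2.1, -4.9]
width: 0.0253
```

>>> {"name": "send_rows", "arguments": {"delta_pos": [[-0.0006, -0.0001, 0], [-0.0006, -0.0001, 0], [-0.0006, -0.0001, 0], [-0.0006, -0.0001, 0], [-0.0006, -0.0001, 0]], "angular": [[0, 0, 0.987], [0, 0, 0.987], [0, 0, 0.987], [0, 0, 0.987], [0, 0, 0.987]]}}

```text
clock: 8.85
position: [0.4873, 0.0902, 0.192]
ee_rot: [-0.001, 0.986, -0.168, 0.003]
contact_force: [6.1, 1.7, -5.5]
width: 0.025
```

```bash
python3 - <<'E'
from h import *
s,r=st();print(s['moment'])
i=manip.get_image('wrist');cv2.imwrite('pics/z9.png',cv2.resize(i[110:250,180:320],None,fx=4,fy=4,interpolation=cv2.INTER_CUBIC))
E
```

```text
t 8.85 pos [0.4873 0.0902 0.192 ] F [ 6.1  1.7 -5.5] w 0.025
[[0.944, -0.331, 0.006], [-0.331, -0.944, 0.001], [0.005, -0.003, -1.0]] q6 [0.04 0.2  1.77 0.   1.17 0.38]
[ 0.2741384  -1.21218871  0.13753426]
```

View pics/z9.png

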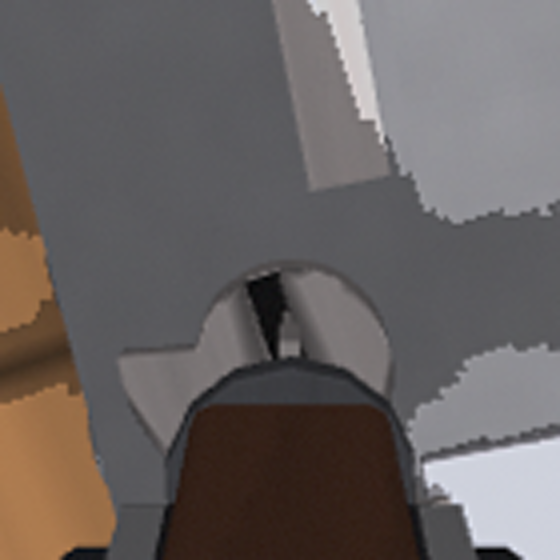

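>>> {"name": "send_rows", "arguments": {"delta_pos": [[0, 0, 0], [0, 0, 0], [0, 0, -0.04], [0, 0, -0.04], [0, 0, -0.04]], "angular": [[0, 0, -0.95], [0, 0, -0.95], [0, 0, 0], [0, 0, 0], [0, 0, 0]]}}

```text
clock: 9.32
position: [0.4842, 0.0896, 0.2402]
ee_rot: [0.0, 0.996, -0.091, -0.001]
contact_force: [1.3, -0.6, -2.2]
width: 0.0252
```

```bash
python3 plan.py .566 .0715 .244 -1.48
```

```text
t 9.32 pos [0.4842 0.0896 0.2402] F [ 1.3 -0.6 -2.2] w 0.0252
[[0.984, -0.18, -0.002], [-0.18, -0.984, -0.001], [-0.002, 0.001, -1.0]] q6 [ 0.04  0.16  1.69 -0.    1.3   0.22]
rows 17 delta [0.0111, -0.0072, -0.0006] ang [0.001, 0.001, 0.955] |d|mm 5.3 curyaw -0.1813
```

>>> {"name": "send_rows", "arguments": {"delta_pos": [[0.0111, -0.0072, -0.0006], [0.0111, -0.0072, -0.0006], [0.0111, -0.0072, -0.0006], [0.0111, -0.0072, -0.0006], [0.0111, -0.0072, -0.0006]], "angular": [[0, 0, 0.955], [0, 0, 0.955], [0, 0, 0.955], [0, 0, 0.955], [0, 0, 0.955]]}}

```text
clock: 9.73
position: [0.51, 0.096, 0.2411]
ee_rot: [0.0, 0.96, -0.28, -0.0]
contact_force: [-0.8, -0.1, -0.7]
width: 0.0254
```

>>> {"name": "send_rows", "arguments": {"delta_pos": [[0.0111, -0.0072, -0.0006], [0.0111, -0.0072, -0.0006], [0.0111, -0.0072, -0.0006], [0.0111, -0.0072, -0.0006], [0.0111, -0.0072, -0.0006]], "angular": [[0, 0, 0.955], [0, 0, 0.955], [0, 0, 0.955], [0, 0, 0.955], [0, 0, 0.955]]}}

```text
clock: 10.15
position: [0.5362, 0.0922, 0.2422]
ee_rot: [0.0, 0.89, -0.457, -0.0]
contact_force: [-0.7, 0.2, -1.5]
width: 0.0252
```

>>> {"name": "send_rows", "arguments": {"delta_pos": [[0.0111, -0.0072, -0.0006], [0.0111, -0.0072, -0.0006], [0.0111, -0.0072, -0.0006], [0.0111, -0.0072, -0.0006], [0.0111, -0.0072, -0.0006]], "angular": [[0, 0, 0.955], [0, 0, 0.955], [0, 0, 0.955], [0, 0, 0.955], [0, 0, 0.955]]}}

```text
clock: 10.57
position: [0.5589, 0.0789, 0.2433]
ee_rot: [0.0, 0.787, -0.617, -0.0]
contact_force: [-0.6, -0.2, -1.7]
width: 0.0251
```

>>> {"name": "send_rows", "arguments": {"delta_pos": [[0.0111, -0.0072, -0.0006], [0.0111, -0.0072, -0.0006], [0, 0, 0], [0, 0, 0], [0, 0, 0]], "angular": [[0, 0, 0.955], [0, 0, 0.955], [0, 0, 0], [0, 0, 0], [0, 0, 0]]}}

```text
clock: 10.98
position: [0.566, 0.0717, 0.2438]
ee_rot: [0.0, 0.738, -0.674, -0.0]
contact_force: [-0.2, 0.0, -3.0]
width: 0.0247
```

```bash
python3 - <<'E'
from h import *
import pickle
s,r=st();C=cal('wrist');pickle.dump((C,s['position'],r.as_matrix()),open('g.pkl','wb'))
i=manip.get_image('wrist');cv2.imwrite('pics/g_w.png',i);cv2.imwrite('pics/z10.png',cv2.resize(i[85:215,195:325],None,fx=5,fy=5,interpolation=cv2.INTER_CUBIC))
a=manip.get_image('side');u,v=270,217;cv2.imwrite('pics/g_s.png',cv2.resize(a[v-60:v+60,u-90:u+50],None,fx=5,fy=5,interpolation=cv2.INTER_CUBIC))
st()
E
```

```text
t 10.98 pos [0.566  0.0717 0.2438] F [-0.2  0.  -3. ] w 0.0247
[[0.091, -0.996, -0.001], [-0.996, -0.091, 0.0], [-0.0, 0.001, -1.0]] q6 [0.   0.27 1.52 0.   1.34 1.48]
t 11.08 pos [0.5661 0.0718 0.2439] F [-0.3 -0.  -1.6] w 0.025
[[0.09, -0.996, -0.001], [-0.996, -0.09, 0.0], [-0.0, 0.001, -1.0]] q6 [0.   0.27 1.52 0.   1.34 1.48]
```

View pics/z10.png

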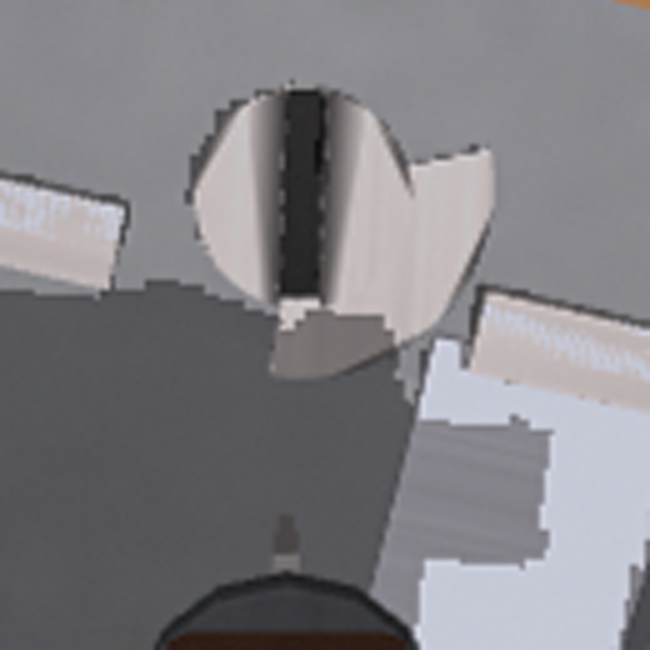

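View pics/g_s.png

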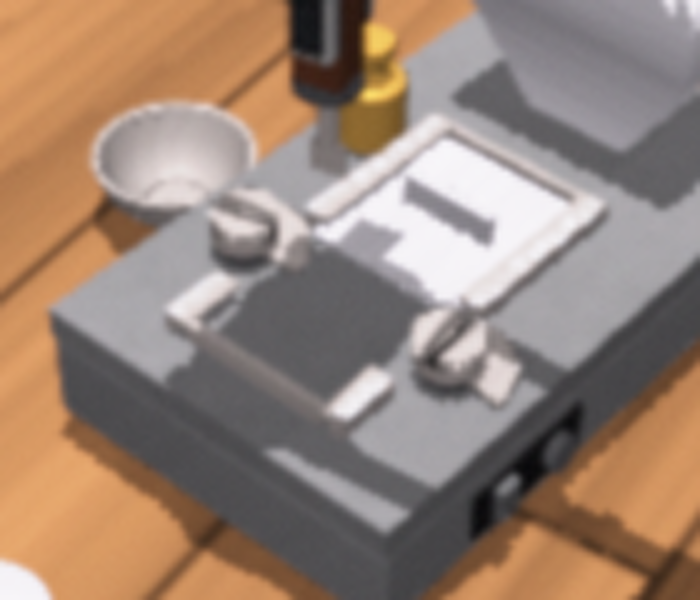

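```bash
python3 - <<'E'
from h import *
import pickle
C,p,M=pickle.load(open('g.pkl','rb'));p=np.array(p);z=lambda u,v:(195+(u+.5)/5-.5,85+(v+.5)/5-.5)
a,b=[onz('wrist',z(*q),.103,C) for q in((305,90),(301,297))];d=a-b;print('slot yaw',np.arctan2(d[1],d[0]),np.linalg.norm(d))
cen=onz('wrist',z(302,196),.103,C);print(cen,[(onz('wrist',z(302,90),.103,C)+.017*M[:,1])])
tip=onz('wrist',z(286,517),p[2]-.0965,C)+.009*M[:,1];off=M.T@(tip-p);print('off',off)
yaw=np.arctan2(d[1],d[0])-np.pi/2
x=np.array([np.cos(yaw),np.sin(yaw)]);y=np.array([np.sin(yaw),-np.cos(yaw)])
t=cen[:2]-x*off[0]-y*off[1];print('TCP',t,yaw)
E
```

```text
slot yaw 0.07375885760863322 0.03175875555988455
[0.61556327 0.07504805 0.103     ] [array([0.61454559, 0.07499451, 0.1030149 ])]
off [-0.00120238 -0.00124696  0.09649117]
TCP [0.61440831 0.07375706] -1.4970374691862633
```

```bash
python3 plan.py .6142 .0742 .212 -1.497 3
```

```text
t 11.08 pos [0.5661 0.0718 0.2439] F [-0.3 -0.  -1.6] w 0.025
[[0.09, -0.996, -0.001], [-0.996, -0.09, 0.0], [-0.0, 0.001, -1.0]] q6 [0.   0.27 1.52 0.   1.34 1.48]
rows 3 delta [0.0014, -0.0401, 0.0266] ang [0.002, 0.0, 0.068] |d|mm 19.3 curyaw -1.4807
```

>>> {"name": "send_rows", "arguments": {"delta_pos": [[0.0014, -0.0401, 0.0266], [0.0014, -0.0401, 0.0266], [0.0014, -0.0401, 0.0266], [0, 0, 0], [0, 0, 0]], "angular": [[0, 0, 0.068], [0, 0, 0.068], [0, 0, 0.068], [0, 0, 0], [0, 0, 0]]}}

```text
clock: 11.5
position: [0.6142, 0.074, 0.2111]
ee_rot: [0.001, 0.732, -0.681, -0.001]
contact_force: [-0.1, 0.2, -1.5]
width: 0.0254
```

```bash
python3 - <<'E'
from h import *
import pickle
s,r=st();C=cal('wrist');pickle.dump((C,s['position'],r.as_matrix()),open('g.pkl','wb'))
i=manip.get_image('wrist');cv2.imwrite('pics/z11.png',cv2.resize(i[130:230,200:300],None,fx=6,fy=6,interpolation=cv2.INTER_CUBIC))
st()
E
```

```text
t 11.5 pos [0.6142 0.074  0.2111] F [-0.1  0.2 -1.5] w 0.0254
[[0.073, -0.997, -0.003], [-0.997, -0.073, -0.0], [-0.0, 0.003, -1.0]] q6 [ 0.01  0.37  1.47 -0.    1.31  1.51]
t 11.55 pos [0.614  0.0741 0.2117] F [-0.   0.1 -1.4] w 0.0252
[[0.073, -0.997, -0.002], [-0.997, -0.073, -0.0], [-0.0, 0.002, -1.0]] q6 [ 0.01  0.36  1.47 -0.    1.31  1.51]
```

View pics/z11.png

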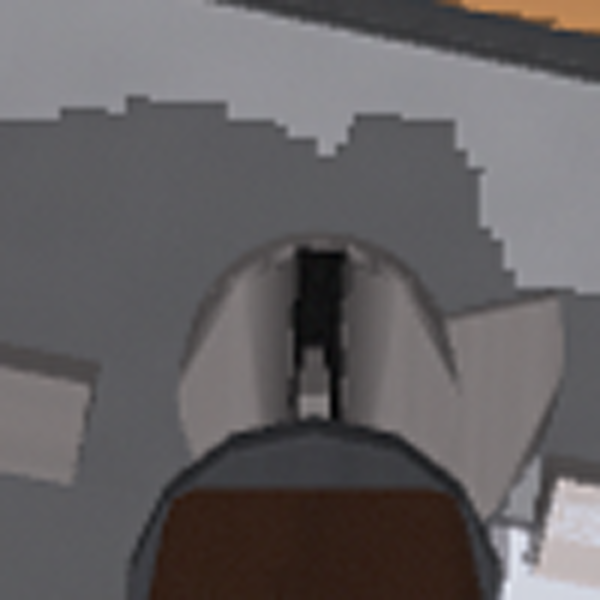

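>>> {"name": "send_rows", "arguments": {"delta_pos": [[0.0015, 0, 0.01], [0, 0, 0.01], [0, 0, 0.01], [0, 0, 0.008], [0, 0, 0]], "angular": [[0, 0, 0], [0, 0, 0], [0, 0, 0], [0, 0, 0], [0, 0, 0]]}}

```text
clock: 11.97
position: [0.6138, 0.0733, 0.1961]
ee_rot: [0.001, 0.732, -0.681, -0.001]
contact_force: [-0.5, 1.0, -1.7]
width: 0.0251
```

>>> {"name": "send_rows", "arguments": {"delta_pos": [[0, 0, 0.005], [0, 0, 0.005], [0, 0, 0], [0, 0, 0]], "angular": [[0, 0, 0], [0, 0, 0], [0, 0, 0], [0, 0, 0]]}}

```text
clock: 12.3
position: [0.6146, 0.0733, 0.1927]
ee_rot: [0.0, 0.732, -0.681, -0.0]
contact_force: [-0.5, 0.3, -1.6]
width: 0.0253
```

```bash
python3 - <<'E'
from h import *
st()
i=manip.get_image('wrist');cv2.imwrite('pics/z12.png',cv2.resize(i[110:250,180:320],None,fx=4,fy=4,interpolation=cv2.INTER_CUBIC))
E
```

```text
t 12.3 pos [0.6146 0.0733 0.1927] F [-0.5  0.3 -1.6] w 0.0253
[[0.072, -0.997, -0.0], [-0.997, -0.072, -0.0], [0.0, 0.0, -1.0]] q6 [ 0.01  0.38  1.5  -0.    1.27  1.51]
```

View pics/z12.png

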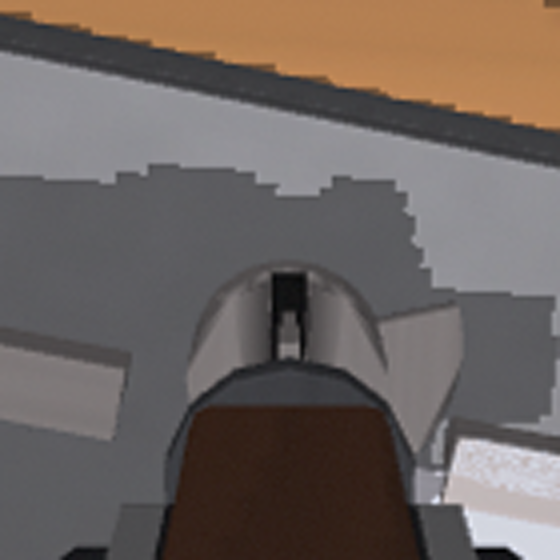

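>>> {"name": "send_rows", "arguments": {"delta_pos": [[0.0006, 0, 0.003], [0.0006, 0, 0], [0.0006, 0, 0], [0.0006, 0, 0], [0.0006, 0, 0]], "angular": [[0, 0, -0.975], [0, 0, -0.975], [0, 0, -0.975], [0, 0, -0.975], [0, 0, -0.975]]}}

```text
clock: 12.77
position: [0.6148, 0.0728, 0.1917]
ee_rot: [-0.001, 0.851, -0.525, -0.001]
contact_force: [-0.7, 2.0, -1.4]
width: 0.0252
```

>>> {"name": "send_rows", "arguments": {"delta_pos": [[0.0006, 0, 0], [0.0006, 0, 0], [0.0006, 0, 0], [0.0006, 0, 0], [0.0006, 0, 0]], "angular": [[0, 0, -0.975], [0, 0, -0.975], [0, 0, -0.975], [0, 0, -0.975], [0, 0, -0.975]]}}

```text
clock: 13.18
position: [0.6152, 0.0724, 0.1916]
ee_rot: [-0.001, 0.937, -0.35, -0.001]
contact_force: [-0.3, 3.3, -0.7]
width: 0.025
```

>>> {"name": "send_rows", "arguments": {"delta_pos": [[0.0006, 0, 0], [0.0006, 0, 0], [0.0006, 0, 0], [0.0006, 0, 0], [0.0006, 0, 0]], "angular": [[0, 0, -0.975], [0, 0, -0.975], [0, 0, -0.975], [0, 0, -0.975], [0, 0, -0.975]]}}

```text
clock: 13.6
position: [0.6158, 0.0722, 0.1916]
ee_rot: [-0.002, 0.987, -0.162, -0.001]
contact_force: [-3.2, 3.9, -0.3]
width: 0.0252
```

>>> {"name": "send_rows", "arguments": {"delta_pos": [[0.0006, 0, 0], [0.0006, 0, 0], [0.0006, 0, 0], [0.0006, 0, 0], [0.0006, 0, 0]], "angular": [[0, 0, -0.975], [0, 0, -0.975], [0, 0, -0.975], [0, 0, -0.975], [0, 0, -0.975]]}}

```text
clock: 14.02
position: [0.6164, 0.0723, 0.1916]
ee_rot: [-0.002, 0.999, 0.032, -0.001]
contact_force: [-2.7, 3.0, -0.9]
width: 0.0251
```

```bash
python3 - <<'E'
from h import *
st()
i=manip.get_image('wrist');cv2.imwrite('pics/z13.png',cv2.resize(i[110:250,180:320],None,fx=4,fy=4,interpolation=cv2.INTER_CUBIC))
E
```

```text
t 14.02 pos [0.6164 0.0723 0.1916] F [-2.7  3.  -0.9] w 0.0251
[[0.998, 0.064, -0.003], [0.064, -0.998, 0.004], [-0.003, -0.004, -1.0]] q6 [ 0.    0.38  1.5   0.    1.27 -0.06]
```

View pics/z13.png

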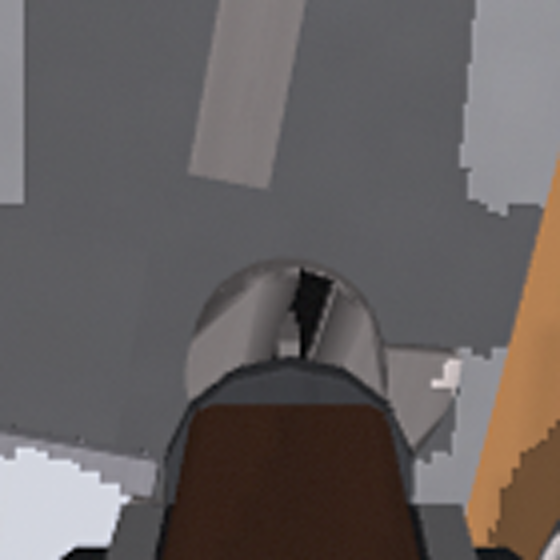

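>>> {"name": "send_rows", "arguments": {"delta_pos": [[0, 0, 0], [0, 0, 0], [0, 0, -0.05], [0, 0, -0.05], [0, 0, -0.05]], "angular": [[0, 0, 0.95], [0, 0, 0.95], [0, 0, 0], [0, 0, 0], [0, 0, 0]]}}

```text
clock: 14.48
position: [0.6179, 0.07, 0.2521]
ee_rot: [0.0, 0.999, -0.046, -0.0]
contact_force: [0.1, 0.0, -1.4]
width: 0.0254
```

```bash
python3 plan.py .4572 .3252 .255 -.07
```

```text
t 14.48 pos [0.6179 0.07   0.2521] F [ 0.1  0.  -1.4] w 0.0254
[[0.996, -0.092, -0.0], [-0.092, -0.996, -0.001], [-0.0, 0.001, -1.0]] q6 [ 0.    0.35  1.4  -0.    1.4   0.09]
rows 8 delta [-0.0566, -0.0753, -0.0009] ang [0.001, 0.0, -0.035] |d|mm 37.7 curyaw -0.0922
```

>>> {"name": "send_rows", "arguments": {"delta_pos": [[-0.0566, -0.0753, -0.0009], [-0.0566, -0.0753, -0.0009], [-0.0566, -0.0753, -0.0009], [-0.0566, -0.0753, -0.0009], [-0.0566, -0.0753, -0.0009]], "angular": [[0, 0, -0.035], [0, 0, -0.035], [0, 0, -0.035], [0, 0, -0.035], [0, 0, -0.035]]}}

```text
clock: 14.9
position: [0.5172, 0.2309, 0.2538]
ee_rot: [0.0, 0.999, -0.039, 0.001]
contact_force: [0.2, 0.6, -1.1]
width: 0.025
```

>>> {"name": "send_rows", "arguments": {"delta_pos": [[-0.0566, -0.0753, -0.0009], [-0.0566, -0.0753, -0.0009], [-0.0566, -0.0753, -0.0009], [0, 0, 0], [0, 0, 0]], "angular": [[0, 0, -0.035], [0, 0, -0.035], [0, 0, -0.035], [0, 0, 0], [0, 0, 0]]}}

```text
clock: 15.32
position: [0.4559, 0.3266, 0.2548]
ee_rot: [0.0, 0.999, -0.033, 0.001]
contact_force: [0.8, -1.3, 0.1]
width: 0.0251
```

>>> {"name": "send_rows", "arguments": {"delta_pos": [[0, 0, 0], [0, 0, 0], [0, 0, 0]], "angular": [[0, 0, 0], [0, 0, 0], [0, 0, 0]]}}

```text
clock: 15.57
position: [0.4577, 0.324, 0.2545]
ee_rot: [0.0, 0.999, -0.035, 0.0]
contact_force: [0.3, -0.6, -1.0]
width: 0.0252
```

```bash
python3 - <<'E'
from h import *
import pickle
s,r=st();C=cal('wrist');pickle.dump((C,s['position'],r.as_matrix()),open('k.pkl','wb'))
i=manip.get_image('wrist');cv2.imwrite('pics/k_w.png',i);cv2.imwrite('pics/z14.png',cv2.resize(i[110:230,190:310],None,fx=5,fy=5,interpolation=cv2.INTER_CUBIC))
i=manip.get_image('side');cv2.imwrite('pics/k_s.png',i);st()
i=manip.get_image('top');cv2.imwrite('pics/k_t.png',i)
E
```

```text
t 15.57 pos [0.4577 0.324  0.2545] F [ 0.3 -0.6 -1. ] w 0.0252
[[0.998, -0.07, 0.0], [-0.07, -0.998, -0.001], [0.0, 0.001, -1.0]] q6 [ 0.49  0.25  1.53 -0.    1.36  0.56]
t 15.67 pos [0.4576 0.3241 0.2544] F [-0.4  0.5 -1.4] w 0.0254
[[0.998, -0.07, 0.0], [-0.07, -0.998, -0.0], [0.0, 0.0, -1.0]] q6 [ 0.49  0.25  1.53 -0.    1.36  0.56]
```

View pics/z14.png

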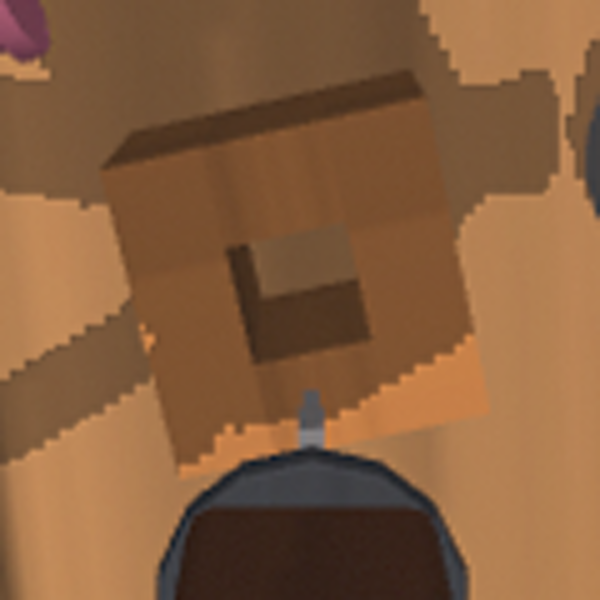

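View pics/k_s.png

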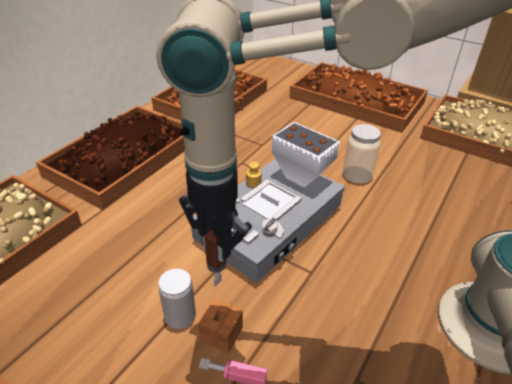

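```bash
python3 - <<'E'
from h import *
import pickle
C,p,M=pickle.load(open('k.pkl','rb'));p=np.array(p);z=lambda u,v:(190+(u+.5)/5-.5,110+(v+.5)/5-.5)
Q=np.array([onz('wrist',z(*q),.06,C) for q in[(227,246),(352,225),(370,338),(257,363)]]);h=Q.mean(0);print(h,[round(float(x),4) for x in np.linalg.norm(np.roll(Q,-1,0)-Q,axis=1)])
B=np.array([onz('wrist',z(*q),.06,C) for q in[(104,168),(427,96),(489,410),(180,478)]]).mean(0);print('block',B)
for L in(.095,.0975):
    tip=onz('wrist',z(311,392),p[2]-L,C)+.009*M[:,1];print('tip',tip,'tool err hole-tip',M.T@(B-tip))
E
```

```text
[0.45532542 0.32758708 0.06      ] [0.0245, 0.0227, 0.0228, 0.0241]
block [0.45504435 0.32783247 0.06      ]
tip [0.45728279 0.32666557 0.15948393] tool err hole-tip [-0.00236266 -0.0010565   0.09948229]
tip [0.45722868 0.32595955 0.15698393] tool err hole-tip [-0.00235722 -0.00176331  0.09698194]
```

>>> {"name": "send_rows", "arguments": {"delta_pos": [[-0.0055, -0.0035, 0.03], [0, 0, 0.07], [0, 0, 0.07], [0, 0, 0.03], [0, 0, 0]], "angular": [[0, 0, 0], [0, 0, 0], [0, 0, 0], [0, 0, 0], [0, 0, 0]]}}

```text
clock: 16.13
position: [0.4529, 0.325, 0.1711]
ee_rot: [0.002, 0.999, -0.035, -0.003]
contact_force: [-0.1, -0.4, -2.1]
width: 0.0253
```

>>> {"name": "send_rows", "arguments": {"delta_pos": [[0, 0, 0.035], [0, 0, 0.035], [0, 0, 0.035], [0, 0, 0.03], [0, 0, 0]], "angular": [[0, 0, 0], [0, 0, 0], [0, 0, 0], [0, 0, 0], [0, 0, 0]]}}

```text
clock: 16.55
position: [0.4543, 0.3259, 0.1194]
ee_rot: [0.001, 0.999, -0.035, -0.001]
contact_force: [-1.5, -0.2, -1.0]
width: 0.0255
```

```bash
python3 - <<'E'
from h import *
st()
E
```

```text
t 16.55 pos [0.4543 0.3259 0.1194] F [-1.5 -0.2 -1. ] w 0.0255
[[0.998, -0.069, -0.002], [-0.069, -0.998, -0.001], [-0.002, 0.002, -1.0]] q6 [ 0.5   0.36  1.73 -0.    1.05  0.57]
```

>>> {"name": "send_rows", "arguments": {"delta_pos": [[0, 0, 0.01], [0, 0, 0.01], [0, 0, 0.006], [0, 0, 0], [0, 0, 0]], "angular": [[0, 0, 0], [0, 0, 0], [0, 0, 0], [0, 0, 0], [0, 0, 0]]}}

```text
clock: 16.97
position: [0.4548, 0.3268, 0.1105]
ee_rot: [-0.0, 0.999, -0.034, 0.0]
contact_force: [-0.2, -0.2, -1.5]
width: 0.025
```

```bash
python3 - <<'E'
from h import *
st()
E
```

```text
t 16.97 pos [0.4548 0.3268 0.1105] F [-0.2 -0.2 -1.5] w 0.025
[[0.998, -0.068, 0.001], [-0.068, -0.998, 0.0], [0.001, -0.0, -1.0]] q6 [ 0.5   0.37  1.75 -0.    1.03  0.57]
```

>>> {"name": "send_rows", "arguments": {"delta_pos": [[0, 0, 0.004], [0, 0, 0.004], [0, 0, 0.002], [0, 0, 0], [0, 0, 0]], "angular": [[0, 0, 0], [0, 0, 0], [0, 0, 0], [0, 0, 0], [0, 0, 0]]}}

```text
clock: 17.38
position: [0.4547, 0.3267, 0.1062]
ee_rot: [-0.0, 0.999, -0.034, 0.0]
contact_force: [-0.0, -0.3, -0.8]
width: 0.0254
```

```bash
python3 - <<'E'
from h import *
st()
i=manip.get_image('side');cv2.imwrite('pics/l_s.png',cv2.resize(i[220:370,150:280],None,fx=4,fy=4,interpolation=cv2.INTER_CUBIC))
E
```

```text
t 17.38 pos [0.4547 0.3267 0.1062] F [-0.  -0.3 -0.8] w 0.0254
[[0.998, -0.068, 0.0], [-0.068, -0.998, 0.0], [0.0, -0.0, -1.0]] q6 [ 0.5   0.37  1.75 -0.    1.02  0.57]
```

View pics/l_s.png

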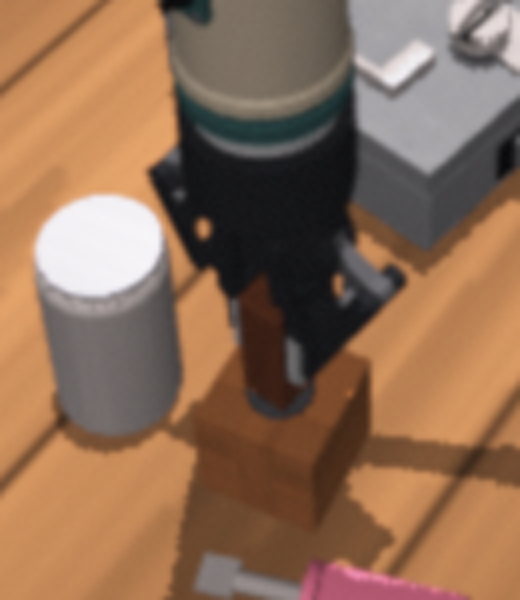

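>>> {"name": "send_rows", "arguments": {"delta_pos": [[0, 0, 0.003], [0, 0, 0], [0, 0, 0]], "angular": [[0, 0, 0], [0, 0, 0], [0, 0, 0]]}}

```text
clock: 17.68
position: [0.4547, 0.3267, 0.1061]
ee_rot: [-0.0, 0.999, -0.034, 0.0]
contact_force: [-2.5, -1.4, 7.4]
width: 0.0252
```

Seated (7 N upward). Release to 50 mm and rise.

>>> {"name": "send_rows", "arguments": {"delta_pos": [[0, 0, 0], [0, 0, 0], [0, 0, 0], [0, 0, 0]], "angular": [[0, 0, 0], [0, 0, 0], [0, 0, 0], [0, 0, 0]], "hand": 52}}

```text
clock: 18.02
position: [0.4547, 0.3267, 0.1047]
ee_rot: [0.0, 0.999, -0.034, -0.0]
contact_force: [-0.8, 0.4, -0.7]
width: 0.0518
```

>>> {"name": "send_rows", "arguments": {"delta_pos": [[0, 0, -0.05], [0, 0, -0.08], [0, 0, -0.1], [0, 0, -0.1], [0, 0, -0.04]], "angular": [[0, 0, 0], [0, 0, 0], [0, 0, 0], [0, 0, 0], [0, 0, 0]]}}

```text
clock: 18.43
position: [0.4567, 0.3278, 0.2585]
ee_rot: [-0.002, 0.999, -0.034, 0.004]
contact_force: [0.5, -0.0, 0.3]
width: 0.0521
```

```bash
python3 - <<'E'
from h import *
s,r=st()
i=manip.get_image('wrist');cv2.imwrite('pics/m_w.png',i)
i=manip.get_image('side');cv2.imwrite('pics/m_s.png',cv2.resize(i[150:370,150:350],None,fx=2.7,fy=2.7,interpolation=cv2.INTER_CUBIC))
E
```

```text
t 18.43 pos [0.4567 0.3278 0.2585] F [ 0.5 -0.   0.3] w 0.0521
[[0.998, -0.068, 0.008], [-0.068, -0.998, 0.004], [0.008, -0.005, -1.0]] q6 [ 0.5   0.25  1.52 -0.    1.36  0.57]
```

View pics/m_w.png

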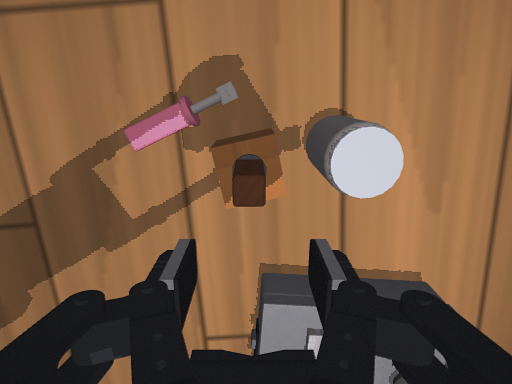

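View pics/m_s.png

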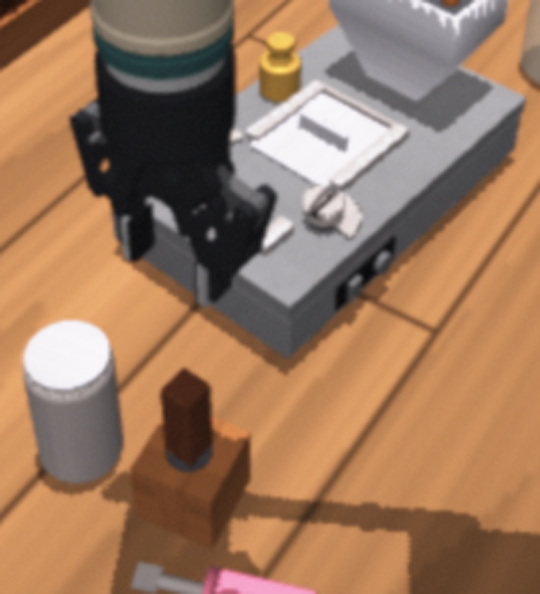

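```bash
python3 plan.py .5366 -.017 .2 -.139
```

```text
t 18.53 pos [0.4566 0.3278 0.257 ] F [ 0.3 -0.5 -0.8] w 0.0521
[[0.998, -0.068, 0.008], [-0.068, -0.998, 0.004], [0.007, -0.005, -1.0]] q6 [ 0.5   0.25  1.53 -0.    1.36  0.57]
rows 10 delta [0.0285, 0.0838, 0.0142] ang [-0.006, -0.009, 0.088] |d|mm 35.9 curyaw -0.0683
```

>>> {"name": "send_rows", "arguments": {"delta_pos": [[0.0285, 0.0838, 0.0], [0.0285, 0.0838, 0.0], [0.0285, 0.0838, 0.01], [0.0285, 0.0838, 0.02], [0.0285, 0.0838, 0.02]], "angular": [[0, 0, 0.088], [0, 0, 0.088], [0, 0, 0.088], [0, 0, 0.088], [0, 0, 0.088]], "hand": 0}}

```text
clock: 18.95
position: [0.497, 0.1534, 0.2311]
ee_rot: [0.0, 0.999, -0.052, -0.001]
contact_force: [0.8, -0.1, -0.5]
width: -0.0001
```

>>> {"name": "send_rows", "arguments": {"delta_pos": [[0.0285, 0.0838, 0.02], [0.0285, 0.0838, 0.02], [0.0285, 0.0838, 0.02], [0.0285, 0.0838, 0.02], [0.0285, 0.0838, 0.01]], "angular": [[0, 0, 0.088], [0, 0, 0.088], [0, 0, 0.088], [0, 0, 0.088], [0, 0, 0.088]]}}

```text
clock: 19.37
position: [0.5331, -0.0197, 0.1941]
ee_rot: [-0.0, 0.998, -0.07, -0.002]
contact_force: [1.1, -0.2, 0.8]
width: 0.0002
```

>>> {"name": "send_rows", "arguments": {"delta_pos": [[0, 0, 0], [0, 0, 0], [0, 0, 0]], "angular": [[0, 0, 0], [0, 0, 0], [0, 0, 0]]}}

```text
clock: 19.62
position: [0.5337, -0.0179, 0.1956]
ee_rot: [-0.0, 0.998, -0.07, -0.001]
contact_force: [0.5, -0.4, 0.6]
width: -0.0002
```

```bash
python3 - <<'E'
from h import *
s,r=st()
i=manip.get_image('wrist');cv2.imwrite('pics/n_w.png',i)
i=manip.get_image('side');cv2.imwrite('pics/n_s.png',cv2.resize(i[120:280,180:370],None,fx=4,fy=3.7,interpolation=cv2.INTER_CUBIC))
o=np.array([.5399,.0068,0]);c,sn=np.cos(-.139),np.sin(-.139)
for x in((-.027,0),(.027,0)):print(proj('wrist',o+np.array([c*x[0],sn*x[0],.101])))
E
python3 plan.py .5366 -.017 .2 -.139
```

```text
t 19.62 pos [ 0.5337 -0.0179  0.1956] F [ 0.5 -0.4  0.6] w -0.0002
[[0.99, -0.139, -0.003], [-0.139, -0.99, 0.001], [-0.003, -0.001, -1.0]] q6 [-0.16  0.25  1.68  0.    1.21 -0.02]
[[216.64583731 169.54197792]]
[[296.98415011 169.7074215 ]]
t 19.72 pos [ 0.534  -0.017   0.1964] F [-0.8 -0.3  0. ] w -0.0001
[[0.991, -0.137, -0.001], [-0.137, -0.991, 0.001], [-0.001, -0.0, -1.0]] q6 [-0.16  0.25  1.68  0.    1.21 -0.03]
rows 1 delta [0.0064, -0.0009, -0.009] ang [-0.006, 0.017, 0.019] |d|mm 4.4 curyaw -0.1375
```

View pics/n_w.png

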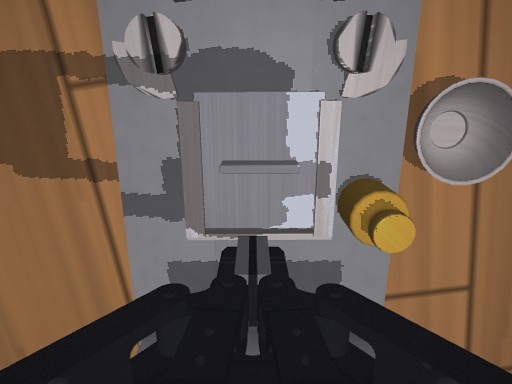

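View pics/n_s.png

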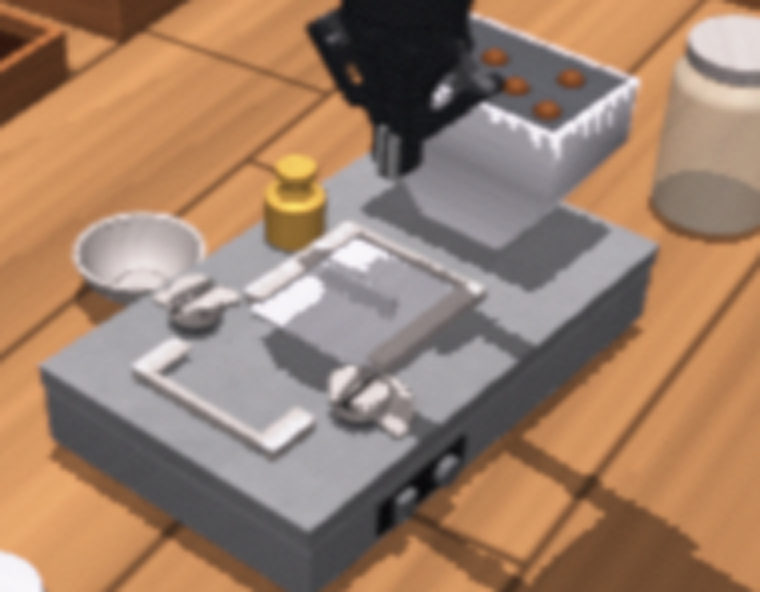

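>>> {"name": "send_rows", "arguments": {"delta_pos": [[0.007, 0, 0.03], [0, 0, 0.06], [0, 0, 0.06], [0, 0, 0.05], [0, 0, 0.021]], "angular": [[0, 0, 0], [0, 0, 0], [0, 0, 0], [0, 0, 0], [0, 0, 0]]}}

```text
clock: 20.13
position: [0.5353, -0.0168, 0.1061]
ee_rot: [-0.0, 0.998, -0.068, -0.002]
contact_force: [0.2, 0.7, -0.4]
width: 0.0001
```

>>> {"name": "send_rows", "arguments": {"delta_pos": [[0, 0, 0], [0, -0.01, 0], [0, -0.01, 0], [0, 0, 0]], "angular": [[0, 0, 0], [0, 0, 0], [0, 0, 0], [0, 0, 0]]}}

```text
clock: 20.47
position: [0.5396, -0.0097, 0.11]
ee_rot: [-0.0, 0.998, -0.069, 0.002]
contact_force: [0.3, 0.4, 0.4]
width: -0.0001
```

```bash
python3 - <<'E'
from h import *
s,r=st()
i=manip.get_image('wrist');cv2.imwrite('pics/o_w.png',i)
E
```

```text
t 20.47 pos [ 0.5396 -0.0097  0.11  ] F [0.3 0.4 0.4] w -0.0001
[[0.991, -0.137, 0.003], [-0.137, -0.991, -0.0], [0.003, -0.0, -1.0]] q6 [-0.15  0.34  1.79  0.    1.01 -0.01]
```

View pics/o_w.png

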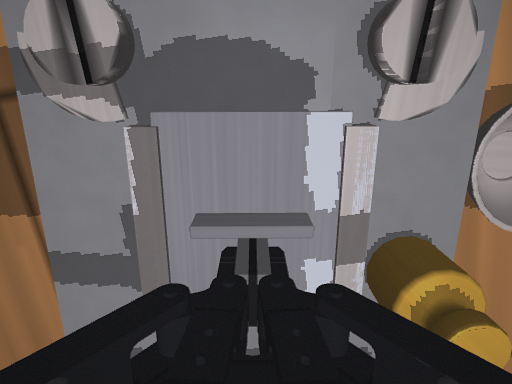

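>>> {"name": "send_rows", "arguments": {"delta_pos": [[0, -0.015, 0], [0, -0.02, 0], [0, -0.02, 0], [0, -0.02, 0], [0, -0.02, 0]], "angular": [[0, 0, 0], [0, 0, 0], [0, 0, 0], [0, 0, 0], [0, 0, 0]]}}

```text
clock: 20.93
position: [0.5441, 0.0275, 0.109]
ee_rot: [0.0, 0.998, -0.069, 0.0]
contact_force: [-0.4, -4.4, 2.9]
width: -0.0
```

>>> {"name": "send_rows", "arguments": {"delta_pos": [[0, -0.02, 0], [0, -0.02, 0], [0, -0.02, 0], [0, -0.02, 0], [0, -0.02, 0]], "angular": [[0, 0, 0], [0, 0, 0], [0, 0, 0], [0, 0, 0], [0, 0, 0]]}}

```text
clock: 21.35
position: [0.5492, 0.0674, 0.1085]
ee_rot: [0.0, 0.998, -0.069, -0.0]
contact_force: [-0.3, -5.0, 3.0]
width: -0.0001
```

```bash
python3 - <<'E'
from h import *
s,r=st();print('mill y',(np.array(s['position'])[:2]-[.5399,.0068])@[.1385,.99])
i=manip.get_image('wrist');cv2.imwrite('pics/p_w.png',i)
E
```

```text
t 21.35 pos [0.5492 0.0674 0.1085] F [-0.3 -5.   3. ] w -0.0001
[[0.99, -0.138, -0.0], [-0.138, -0.99, -0.0], [-0.0, 0.0, -1.0]] q6 [-0.    0.36  1.76 -0.    1.02  0.14]
mill y 0.06129384008130322
```

View pics/p_w.png

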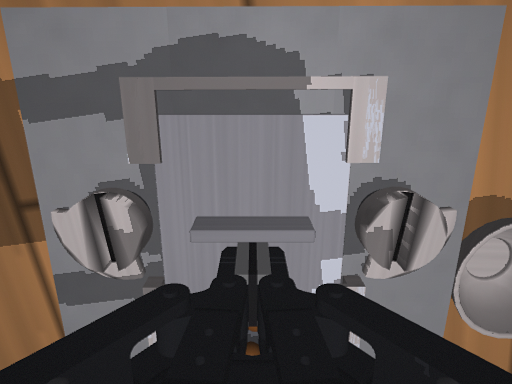

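Panel front edge is at row ~113, the stop inner edge at row ~90; about 11 mm remain.

>>> {"name": "send_rows", "arguments": {"delta_pos": [[0, -0.015, 0], [0, -0.01, 0], [0, -0.007, 0], [0, 0, 0], [0, 0, 0]], "angular": [[0, 0, 0], [0, 0, 0], [0, 0, 0], [0, 0, 0], [0, 0, 0]]}}

```text
clock: 21.82
position: [0.5508, 0.0779, 0.1083]
ee_rot: [0.002, 0.998, -0.069, -0.0]
contact_force: [-1.1, -7.7, 3.1]
width: -0.0001
```

```bash
python3 - <<'E'
from h import *
s,r=st();print('mill y',(np.array(s['position'])[:2]-[.5399,.0068])@[.1385,.99])
i=manip.get_image('wrist');cv2.imwrite('pics/q_w.png',i)
E
```

```text
t 21.82 pos [0.5508 0.0779 0.1083] F [-1.1 -7.7  3.1] w -0.0001
[[0.991, -0.137, -0.001], [-0.137, -0.991, -0.003], [-0.0, 0.003, -1.0]] q6 [ 0.02  0.36  1.75 -0.    1.02  0.16]
mill y 0.07186275087244023
```

View pics/q_w.png

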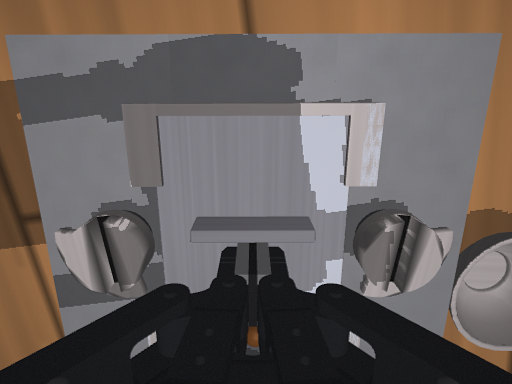

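>>> {"name": "send_rows", "arguments": {"delta_pos": [[0, 0.02, 0], [0, 0, -0.05], [0, 0, -0.1], [0, 0, -0.1], [0, 0, -0.1]], "angular": [[0, 0, 0], [0, 0, 0], [0, 0, 0], [0, 0, 0], [0, 0, 0]]}}

```text
clock: 22.28
position: [0.5492, 0.0722, 0.2492]
ee_rot: [-0.001, 0.998, -0.069, -0.001]
contact_force: [0.2, -0.6, -0.2]
width: 0.0001
```

>>> {"name": "send_rows", "arguments": {"delta_pos": [[-0.1, 0, 0], [-0.1, 0, 0], [-0.1, 0.05, 0], [-0.1, 0.09, 0], [0, 0, 0]], "angular": [[0, 0, 0], [0, 0, 0], [0, 0, 0], [0, 0, 0], [0, 0, 0]]}}

```text
clock: 22.7
position: [0.3887, 0.0451, 0.2474]
ee_rot: [0.0, 0.998, -0.07, -0.004]
contact_force: [0.2, 0.4, -0.1]
width: -0.0
```

```bash
python3 - <<'E'
from h import *
s,r=st()
i=manip.get_image('top');cv2.imwrite('pics/r_t.png',cv2.resize(i[140:290,100:400],None,fx=2.66,fy=2.66,interpolation=cv2.INTER_CUBIC))
i=manip.get_image('side');cv2.imwrite('pics/r_s.png',cv2.resize(i[120:370,150:380],None,fx=2.4,fy=2.4,interpolation=cv2.INTER_CUBIC))
E
```

```text
t 22.7 pos [0.3887 0.0451 0.2474] F [ 0.2  0.4 -0.1] w -0.0
[[0.99, -0.139, -0.007], [-0.139, -0.99, 0.0], [-0.007, 0.001, -1.0]] q6 [-0.06 -0.    1.85 -0.    1.3   0.08]
```

View pics/r_t.png

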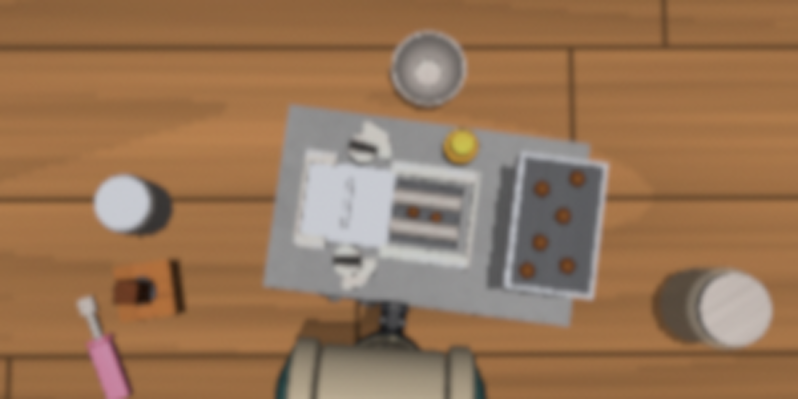

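View pics/r_s.png

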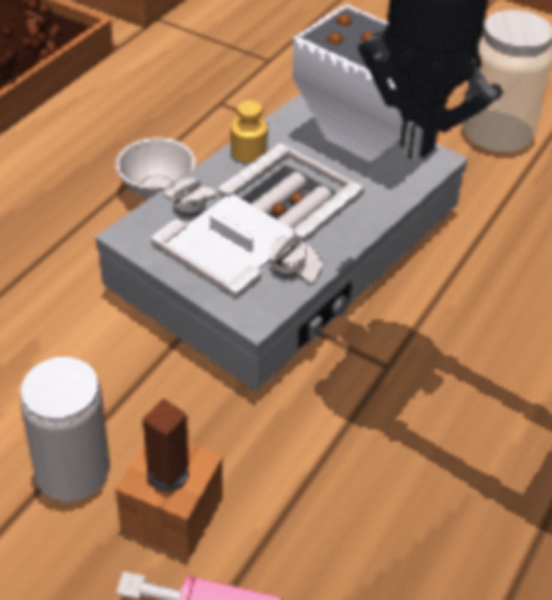

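>>> {"name": "send_rows", "arguments": {"delta_pos": [[0, 0, 0], [0, 0, 0], [0, 0, 0]], "angular": [[0, 0, 0], [0, 0, 0], [0, 0, 0]]}}

```text
clock: 23.05
position: [0.3979, 0.0462, 0.2484]
ee_rot: [-0.0, 0.998, -0.069, -0.0]
contact_force: [-0.9, 0.8, -0.3]
width: 0.0
```

```bash
python3 - <<'E'
from h import *
st();print(manip.sign_off())
E
```

```text
t 23.05 pos [0.3979 0.0462 0.2484] F [-0.9  0.8 -0.3] w 0.0
[[0.99, -0.138, 0.0], [-0.138, -0.99, 0.001], [-0.0, -0.001, -1.0]] q6 [-0.06  0.01  1.84  0.    1.3   0.08]
the job is handed in; nothing more can be done
None
```

I opened the panel and handed the job in at about 23 s of the 67 s. `sign_off` reports no verdict, so what follows rests on my own last checks.

- **Cams:** I turned both with the dark wooden driver while the panel was still shut, to about 1.55 rad each. I judged that from the blade's yaw and the slot's lag in the pictures. The final top view shows both slots along the mill's y.
- **Driver:** It went back into the stand before the panel was moved. I felt the collar seat at about 7 N upward and let go. The final side view shows it upright in the stand.
- **Panel:** I pushed the rib with closed fingers at about 5 N. The force rose to about 8 N when the panel's front edge met the stop, and the final views show it there.
- **Bystanders:** The jar, tin, weight and bowl look the same in the first and last top views. I compared these by eye and did not measure them.
- **Robot at hand-in:** The arm was clear of everything, with force readings near zero.

**Disagreements:**
- The top camera and the wrist camera differed by about 4 mm in y. I aligned the driver using the wrist camera alone.
- The pink decoy driver appeared to stand in the first picture but was lying on the counter in the first close view, before I had touched anything. Its lie differs in the last top view. It is not part of the job and is still on the counter.

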